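# Restock the jam case at the pancake stall

## Task

Restock the jam case. First hang the mug that is standing in the guard's way by its handle on the hook, then slide the guard fully back and stand one spare jar upright in every empty pocket of the case, and slide the guard fully shut again. Leave the jars already in the case in their pockets and any leftover spares standing on the counter, and do not knock over or shove the other things there.

Things in the scene. Friction and masses are not known exactly. Their poses are not given: they have to be found in the camera images.
- guard_grip (a point): Centre of the black upright grip on top of the guard: a block 12 mm along the slide direction, 70 mm across it, 34 mm tall (17 mm above and below this point), clear all round. The guard is a clear plastic hood with aluminium edges (180 x 260 mm, top face 101 mm above the counter, flat top, two side skirts and a back skirt) that runs on the case's side rails. Axes as the case: x is the opening direction, away from the robot; z up.
- guard (a joint): How far the guard has slid back along its track, m: 0 fully shut over the six pockets, 0.18 fully back over the rear deck, against its stop. Sliding it takes about 2 N and it stays where it is left.
- mug_mid (a point): Enamelled mug, a white open cup 64 mm in diameter and 100 mm tall (wall 3 mm) with a dark bar handle, about 160 g; at the start it stands upright on the rear deck of the case, 30 mm above the counter, in the path of the guard. This point is on its axis half-way up; z is its axis, the handle is on its +y side.
- mug_hole (a point): Middle of the opening of the mug's handle, 46 mm out from the mug's axis along its +y and 54 mm above its underside. The opening is 28 mm wide radially and 48 mm tall (from 30 to 78 mm above the mug's underside); one sees through it along the mug's x. The handle is a round bar of 8 mm.
- hook_bar (a point): Steel hook stand, fixed: this point is the middle of its horizontal hook bar, 200 mm above the counter, bar 8 mm thick, lying along this frame's x. The free end is on the -x side, 42 mm from this point, and is bent up to 18 mm above the bar's axis; the upright post, 12 mm thick and as high as the bar, is on the +x side, 55 mm from this point. The foot is a plate 12 mm thick. z up.
- cell1 (a point): Centre of the floor of a square pocket of the case, near row, right (y -85 mm); the floor is 10 mm above the counter, the pocket 66 x 66 mm and 16 mm deep (partition tops 26 mm above the counter), pockets are 85 mm apart each way. x away from the robot along the guard's slide, y to the left, z up. A fixed clear front pane, 94 mm high, stands 47 mm in front of the near row's centres.
- cell2 (a point): Centre of the floor of a square pocket of the case, near row, middle; the floor is 10 mm above the counter, the pocket 66 x 66 mm and 16 mm deep (partition tops 26 mm above the counter), pockets are 85 mm apart each way. x away from the robot along the guard's slide, y to the left, z up.
- cell3 (a point): Centre of the floor of a square pocket of the case, near row, left (y +85 mm); the floor is 10 mm above the counter, the pocket 66 x 66 mm and 16 mm deep (partition tops 26 mm above the counter), pockets are 85 mm apart each way. x away from the robot along the guard's slide, y to the left, z up.
- cell4 (a point): Centre of the floor of a square pocket of the case, far row, right; the floor is 10 mm above the counter, the pocket 66 x 66 mm and 16 mm deep (partition tops 26 mm above the counter), pockets are 85 mm apart each way. x away from the robot along the guard's slide, y to the left, z up.
- cell5 (a point): Centre of the floor of a square pocket of the case, far row, middle; the floor is 10 mm above the counter, the pocket 66 x 66 mm and 16 mm deep (partition tops 26 mm above the counter), pockets are 85 mm apart each way. x away from the robot along the guard's slide, y to the left, z up.
- cell6 (a point): Centre of the floor of a square pocket of the case, far row, left; the floor is 10 mm above the counter, the pocket 66 x 66 mm and 16 mm deep (partition tops 26 mm above the counter), pockets are 85 mm apart each way. x away from the robot along the guard's slide, y to the left, z up.
- jar1_mid (a point): Jam jar already standing in pocket cell1 (None if that pocket starts empty): squat, amber glass with paper label and steel lid, 56 mm in diameter, 42 mm tall, about 160 g. This point is on its axis half-way up (21 mm above its underside); z is its axis.
- jar2_mid (a point): Jam jar already standing in pocket cell2 (None if that pocket starts empty): squat, amber glass with paper label and steel lid, 56 mm in diameter, 42 mm tall, about 160 g. This point is on its axis half-way up (21 mm above its underside); z is its axis.
- jar3_mid (a point): Jam jar already standing in pocket cell3 (None if that pocket starts empty): squat, amber glass with paper label and steel lid, 56 mm in diameter, 42 mm tall, about 160 g. This point is on its axis half-way up (21 mm above its underside); z is its axis.
- jar4_mid (a point): Jam jar already standing in pocket cell4 (None if that pocket starts empty): squat, amber glass with paper label and steel lid, 56 mm in diameter, 42 mm tall, about 160 g. This point is on its axis half-way up (21 mm above its underside); z is its axis.
- jar5_mid (a point): Jam jar already standing in pocket cell5 (None if that pocket starts empty): squat, amber glass with paper label and steel lid, 56 mm in diameter, 42 mm tall, about 160 g. This point is on its axis half-way up (21 mm above its underside); z is its axis.
- jar6_mid (a point): Jam jar already standing in pocket cell6 (None if that pocket starts empty): squat, amber glass with paper label and steel lid, 56 mm in diameter, 42 mm tall, about 160 g. This point is on its axis half-way up (21 mm above its underside); z is its axis.
- spare1_mid (a point): Spare jam jar standing on the counter left of the case, same as those in the case: 56 mm in diameter, 42 mm tall, about 160 g. This point is on its axis half-way up; z is its axis.
- spare2_mid (a point): Spare jam jar standing on the counter left of the case, same as those in the case: 56 mm in diameter, 42 mm tall, about 160 g. This point is on its axis half-way up; z is its axis.
- spare3_mid (a point): Spare jam jar standing on the counter left of the case, same as those in the case: 56 mm in diameter, 42 mm tall, about 160 g. This point is on its axis half-way up; z is its axis.
- spare4_mid (a point): Spare jam jar standing on the counter left of the case, same as those in the case: 56 mm in diameter, 42 mm tall, about 160 g. This point is on its axis half-way up; z is its axis.
- spare5_mid (a point): Spare jam jar standing on the counter left of the case, same as those in the case: 56 mm in diameter, 42 mm tall, about 160 g. This point is on its axis half-way up; z is its axis.
- shaker: Bystander: glass shaker, 42 mm in diameter, 100 mm tall; origin at the centre of its underside.
- sauce: Bystander: grey sauce bottle, 52 mm in diameter, 150 mm tall; origin at the centre of its underside.

How it is judged:
By the outcome, as a careful person would: the job done as asked, in the order asked, and still so for the second after the job is handed in, with the robot touching nothing.
Of jar1, jar2, jar3, jar4, jar5, jar6 only 1 to 3 are there at a start; the rules pass over those that are not, and their reading is None.
At some moment in a run one of spare1, spare2, spare3, spare4, spare5 may be knocked a few centimetres aside while the robot is not near it.
It also fails if it takes over 210 s, if anything falls off the work surface, if the arm or the gripper's body presses on something with over 40 N, if the wrist force passes 120 N, or if a joint passes its speed limit or range.

## Robot

A 7-joint arm with a two-finger parallel gripper is mounted at the origin on the work surface. World frame = base frame: x ahead of the robot, y to its left, z up, the work surface at z = 0. Lengths are in m, angles in rad, forces in N, time in s.
With the tool pointing down it reaches from about 0.425 to 0.875 m from the base axis. Payload 4.7 kg.
Tool frame: the origin (TCP) lies between the finger pads; the fingertips stand 14 mm ahead of it and the grasp point (between the pads) lies 5 mm behind it; z points along the fingers, y is the line along which they close (so a half turn about z gives the same grasp; the last joint's range is limited). The gripper opens to 87 mm and grips with 3 to 60 N. Pads are 19 mm wide; open, the fingers measure 117 mm over their backs; the gripper's body (75 mm by 190 mm) begins 51 mm behind the grasp point.
Start: joints at [-1.127, 0.321, -0.07, 1.45, 0.023, 1.371, -0.057], TCP at [0.271, 0.591, 0.198] pointing down, gripper open.
Joint ranges: [-2.86, 2.86], [-0.3, 2.09], [-1.38, 1.24], [0.06, 2.45], [-1.56, 4.7], [0.09, 2.05], [-2.69, 2.69]. Speed limits (rad/s): [2.57, 2.57, 3.14, 3.14, 3.14, 3.14, 3.14].

## Interface

Orientations are given as a rotation vector (axis times angle).
In Python, from bench import get_state, get_image, camera_params, close_job gives the robot as it stands. The module is installed in compiled form; this text tells all that it offers.
- The arm moves only by the tool arm_command, never from a script. Its argument "motion" is a list of rows, each a list of 5 numbers: the finger opening in mm, from 0 to 87, then the shift along the tool's x, y, z in mm, then the turn about the tool's z in degrees. In form: [[gripper, x, y, z, spin], ...]. A call has 1 to 5 rows; each row is the pose to reach, as a shift and turn from the pose commanded when the call began, along the tool's axes at that moment; what a row does not reach only later rows make up. A row lasts 1/12 s, in which the tool goes at most 41.7 mm and 7.16 degrees, less where a joint would pass 70% of its speed; a pose out of reach is approached as far as the arm can. A call with a gripper value outside its range is refused whole. The fingers move at their own pace and stop on an object; "newtons" is the grip in N (left out, the last holds). Time passes only in rows, so rows that repeat a pose let the fingers close. It gives the time, the measured TCP pose, the force, the opening and the grip force at its end, in the units of the state.
- get_state(): the state, without advancing time (a new reading comes with each control period).
- get_image(name): name is "scene" or "top" or "wrist"; returns (picture, depth): 400x640x3 uint8, red, green, blue; 400x640 float32, m along the optical axis (not along the pixel's ray), 0 where there is no reading.
- camera_params(name): a dict with "intrinsics" (3x3 intrinsics, pixels), "D" ([k1, k2, p1, p2, k3] as OpenCV has them; the pictures are not rectified), "extrinsics" (4x4, takes a point from camera to world coordinates). Camera axes: x right, y down, z forward; pixel columns grow to the right and rows downward; lengths in m; the calibration is good to about 2 mm. A picture is of the moment at which its call begins: read the wrist's pose just before it. camera_params takes no time and is no camera call; for the wrist camera it gives the pose at the moment of the call.
- close_job(): hands the job in; it is judged then, once.
The state is a dict: "time": time; "joint_positions": joint angles; "qd": joint speeds; "joint_torque": joint torques, N m; "position": TCP position; "tool_rot": TCP orientation; "ft_force": force on the tool from outside, world axes, zero at the start; "torque": the same for the moment, N m; "grip_width": opening from 0.0 (shut) to 1.0 (fully open); "grip_force": force on a finger pad.
Only numpy, scipy, OpenCV 4.12 (cv2) and the standard library are available. Lean on these libraries where they do the work, as an engineer would, in place of code of your own. Each camera call takes 0.05 s, during which the arm holds its last target. There are 200 camera calls.

## Working session

There is one attempt and no reset: what is moved stays moved. The work goes in short steps, Python scripts to look and compute and a tool call to move; the robot and the scene stay as the last step left them, time stands still between calls to the robot, and variables do not carry over. Pictures are saved under pics/ and viewed, at most 14 in all, crops included, and the job is handed in when it is done.

Besides the shell and the picture viewer there is one more tool, called after "Request:" in YAML: its name, and indented under it one key for each argument. arm_command: Moves the arm, as the interface text tells. Its arguments: {"type":"object","properties":{"motion":{"type":"array"},"newtons":{"type":"number"}},"required":["motion"]}

```bash
mkdir -p pics
cat > h.py <<'E'
import numpy as np, cv2
from bench import *
from scipy.spatial.transform import Rotation as R
def save(n,f):
    p,d=get_image(n); cv2.imwrite('pics/%s.png'%f,p[:,:,::-1]); np.savez('pics/%s.npz'%f,p=p,d=d,T=camera_params(n)['extrinsics']); return p,d
def load(f):
    z=np.load('pics/%s.npz'%f); return z['p'],z['d'],z['T']
def cloud(n,d,T):
    c=camera_params(n); v,u=np.mgrid[0:400,0:640]
    q=cv2.undistortPoints(np.stack([u,v],-1).reshape(-1,1,2).astype(np.float64),np.array(c['intrinsics']),np.array(c['D'])).reshape(400,640,2)
    P=np.dstack([q*d[...,None],d]); W=P@np.array(T)[:3,:3].T+np.array(T)[:3,3]; W[d==0]=np.nan; return W
def ray(n,u,v,z,T):
    c=camera_params(n); q=cv2.undistortPoints(np.array([[[u,v]]],float),np.array(c['intrinsics']),np.array(c['D']))[0,0]
    T=np.array(T); r=T[:3,:3]@[q[0],q[1],1]; return T[:3,3]+r*(z-T[2,3])/r[2]
E
python3 - <<'E'
from h import *
s=get_state(); print({k:np.round(v,3) for k,v in s.items()}); print(R.from_rotvec(s['tool_rot']).as_matrix().round(3))
for n in('scene','top'):
    save(n,n+'0'); print(np.array(camera_params(n)['extrinsics']).round(3).tolist())
E
```

```text
{'time': np.float64(0.0), 'joint_positions': array([-1.127,  0.322, -0.07 ,  1.452,  0.023,  1.371, -0.057]), 'qd': array([ 0.003,  0.   , -0.   , -0.001, -0.001, -0.   ,  0.002]), 'joint_torque': array([ 0.0000e+00, -4.9129e+01, -4.0400e-01, -3.1253e+01, -6.4000e-02,
        4.4000e-02,  0.0000e+00]), 'position': array([0.271, 0.59 , 0.197]), 'tool_rot': array([-6.700e-01, -3.069e+00,  3.000e-03]), 'ft_force': array([-0.114,  0.045, -0.009]), 'torque': array([-0.029, -0.027, -0.036]), 'grip_force': np.float64(0.0), 'grip_width': np.float64(0.999)}
[[-0.909  0.417 -0.001]
 [ 0.417  0.909 -0.002]
 [-0.    -0.002 -1.   ]]
[[-0.122, 0.78, -0.614, 1.271], [0.992, 0.092, -0.08, 0.101], [-0.006, -0.619, -0.785, 1.079], [0.0, 0.0, 0.0, 1.0]]
[[0.027, -0.985, 0.169, 0.262], [-1.0, -0.029, -0.004, -0.01], [0.009, -0.169, -0.986, 1.595], [0.0, 0.0, 0.0, 1.0]]
```

View pics/scene0.png

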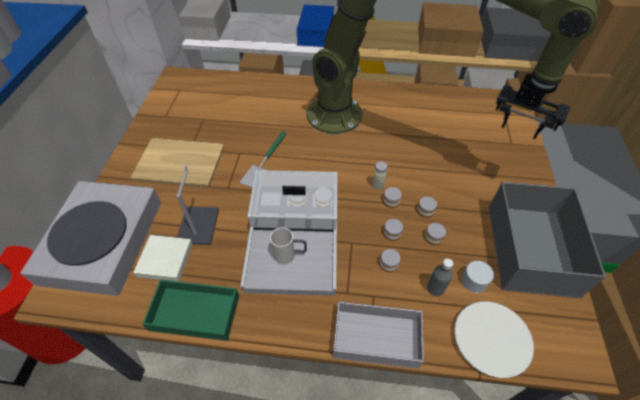

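View pics/top0.png

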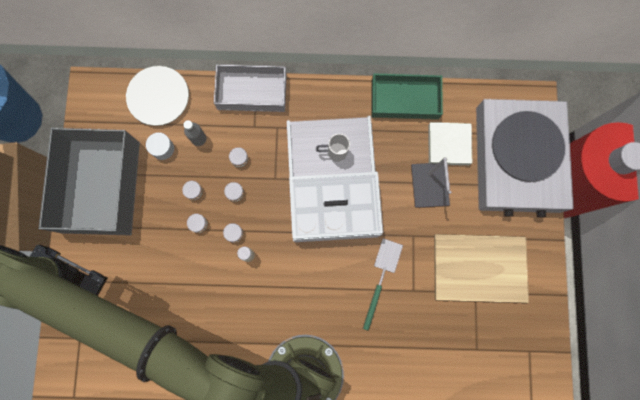

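The scene view shows the case (245–340, 170–290), the mug at (283,245), the hook stand at about (190,205), five spares around (392–435, 197–260), the shaker at (381,172) and the sauce bottle at (440,278). In the top view the guard grip is at (336,203), the mug at (339,146) with its handle on the left (+y), and the hook bar around (448,180).

Run:
```python
from h import *
a,_,_=load('scene0'); b,_,_=load('top0')
A=cv2.resize(a[160:300,160:350],None,fx=4,fy=4,interpolation=cv2.INTER_CUBIC)[:560,:760]
B=cv2.resize(b[110:250,280:470],None,fx=4,fy=4,interpolation=cv2.INTER_CUBIC)
cv2.imwrite('pics/sc.png',A[:,:,::-1]);cv2.imwrite('pics/tc.png',B[:,:,::-1])
W=cloud('top',*load('top0')[1:]); 
g=lambda u,v:W[v,u].round(3).tolist()
for nm,u,v in [('grip',336,203),('sp',238,156),('sp',234,191),('sp',192,190),('sp',197,223),('sp',233,233),('shk',245,254),('sauce',189,126),('cup?',160,146),('casecorner',289,121),('cc',373,119),('cc',293,239),('cc',381,236),('floor',360,190),('hook',446,163),('hook',448,186),('hk',447,211),('foot',425,185)]: print(nm,g(u,v))
```

```text
grip [0.498, -0.078, 0.134]
sp [0.654, 0.227, 0.035]
sp [0.541, 0.232, 0.042]
sp [0.539, 0.359, 0.049]
sp [0.439, 0.339, 0.04]
sp [0.412, 0.228, 0.042]
shk [0.346, 0.181, 0.103]
sauce [0.711, 0.357, 0.148]
cup? [0.673, 0.466, 0.055]
casecorner [0.77, 0.071, 0.042]
cc [0.799, -0.198, -0.001]
cc [0.394, 0.044, 0.097]
cc [0.419, -0.226, 0.002]
floor [0.544, -0.149, 0.103]
hook [0.609, -0.379, 0.202]
hook [0.543, -0.383, 0.203]
hk [0.504, -0.433, 0.001]
foot [0.585, -0.364, 0.003]
```

View pics/sc.png

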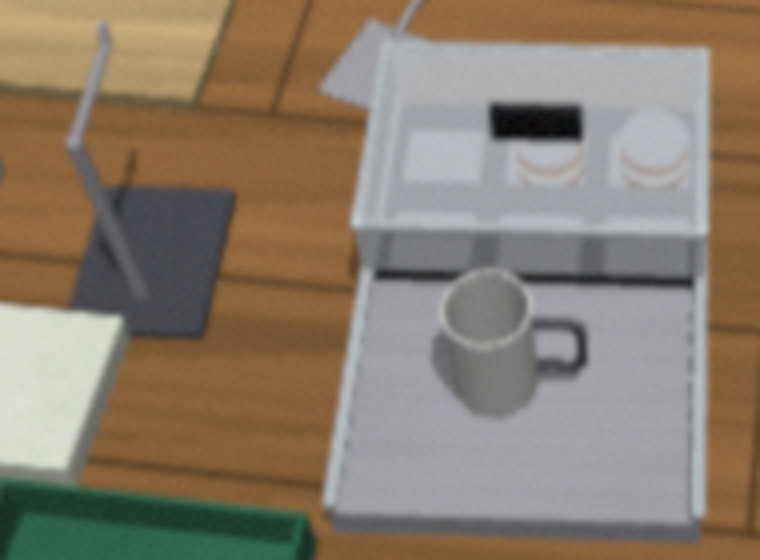

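View pics/tc.png

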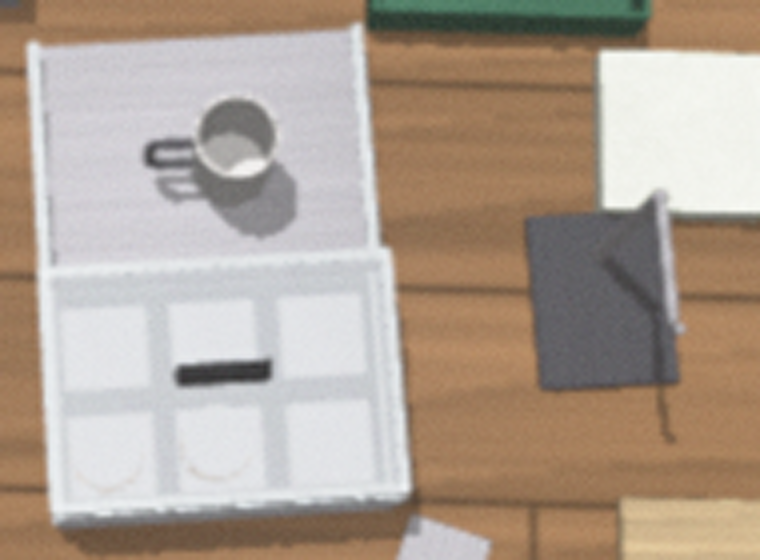

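Pockets 2 and 3 hold jars, so 1, 4, 5 and 6 look empty. The hook post is on the far side and the bar points back toward the robot. Next I'll fit the shapes.

```bash
cat >> h.py <<'E'
def circ(P):
    A=np.c_[2*P[:,:2],np.ones(len(P))]; s=np.linalg.lstsq(A,(P[:,:2]**2).sum(1),rcond=None)[0]; return s[0],s[1],np.sqrt(s[2]+s[0]**2+s[1]**2)
E
python3 - <<'E'
from h import *
for n in('top','scene'):
    p,d,T=load(n+'0'); W=cloud(n,d,T).reshape(-1,3); p=p.reshape(-1,3).astype(int)
    def box(a,b,c,e,z0,z1,extra=None):
        m=(W[:,0]>a)&(W[:,0]<b)&(W[:,1]>c)&(W[:,1]<e)&(W[:,2]>z0)&(W[:,2]<z1); 
        if extra is not None: m&=extra
        return W[m]
    print(n)
    h=box(.45,.7,-.5,-.3,.18,.24); print('hook',len(h),h.min(0).round(3),h.max(0).round(3)); 
    h=h[np.argsort(h[:,0])]; 
    for q in np.array_split(h,5): print('  ',q.mean(0).round(4))
    c=h.mean(0); u=np.linalg.svd(h[:,:2]-c[:2])[2][0]; print('  dir',u.round(3),'c',c.round(4))
    po=box(.5,.7,-.5,-.3,.03,.18); print('post',len(po),po.mean(0).round(4) if len(po) else '')
    rim=box(.6,.75,-.16,.06,.118,.14); print('rim',len(rim),np.round(circ(rim),4), rim.mean(0).round(4))
    dark=p.max(1)<85
    ha=box(.6,.78,-.16,.08,.045,.125,dark); print('handle',len(ha),ha.mean(0).round(4),ha.min(0).round(3),ha.max(0).round(3))
    gr=box(.4,.6,-.16,.06,.11,.15,dark); print('grip',len(gr),gr.mean(0).round(4),gr.min(0).round(3),gr.max(0).round(3)); 
    cc=gr.mean(0);print('  dir',np.linalg.svd(gr[:,:2]-cc[:2])[2][0].round(3))
    for x,y in [(.654,.227),(.541,.232),(.539,.359),(.439,.339),(.412,.228)]:
        j=box(x-.045,x+.045,y-.045,y+.045,.032,.055); print('jar',len(j),j.mean(0).round(4), ((j.min(0)+j.max(0))/2).round(4))
    for nm,x,y,z in [('shk',.346,.181,.1),('sauce',.711,.357,.148),('cup',.673,.466,.055)]:
        j=box(x-.05,x+.05,y-.05,y+.05,z-.02,z+.03); print(nm,len(j),j.mean(0).round(4),j.min(0).round(3),j.max(0).round(3))
E
```

```text
top
hook 119 [ 0.52  -0.386  0.183] [ 0.626 -0.369  0.222]
   [ 0.532  -0.3818  0.208 ]
   [ 0.5552 -0.3806  0.2025]
   [ 0.5787 -0.3783  0.2033]
   [ 0.6034 -0.3763  0.202 ]
   [ 0.6193 -0.3737  0.1989]
  dir [0.996 0.089] c [ 0.5773 -0.3782  0.203 ]
post 318 [ 0.6646 -0.4237  0.0484]
rim 110 [ 0.6756 -0.0783  0.0313] [ 0.6752 -0.0804  0.127 ]
handle 5 [ 0.6695 -0.0196  0.0889] [ 0.668 -0.022  0.066] [ 0.672 -0.019  0.105]
grip 83 [ 0.4982 -0.0761  0.1325] [ 0.492 -0.107  0.117] [ 0.505 -0.046  0.142]
  dir [ 0.1   -0.995]
jar 248 [0.6515 0.2272 0.0414] [0.6514 0.2276 0.043 ]
jar 254 [0.5412 0.2357 0.0418] [0.5419 0.2359 0.0427]
jar 260 [0.5421 0.3638 0.0413] [0.542  0.3653 0.0421]
jar 265 [0.4404 0.3431 0.0415] [0.4406 0.3434 0.0416]
jar 264 [0.4137 0.2312 0.0416] [0.4136 0.2312 0.0419]
shk 144 [0.349  0.1853 0.0991] [0.331 0.167 0.085] [0.367 0.205 0.109]
sauce 65 [0.7137 0.3604 0.1474] [0.703 0.35  0.13 ] [0.727 0.372 0.156]
cup 478 [0.6777 0.4723 0.0537] [0.642 0.437 0.035] [0.716 0.51  0.065]
scene
hook 122 [ 0.523 -0.389  0.181] [ 0.629 -0.37   0.216]
   [ 0.5323 -0.3833  0.20
[... 231 characters left out ...]
0304] [ 0.6778 -0.0815  0.1256]
handle 28 [ 0.6768 -0.0258  0.0737] [ 0.675 -0.046  0.054] [ 0.68  -0.016  0.114]
grip 150 [ 0.5059 -0.0761  0.1252] [ 0.498 -0.108  0.11 ] [ 0.512 -0.044  0.136]
  dir [-0.069  0.998]
jar 274 [0.6562 0.2274 0.0404] [0.6535 0.2272 0.0395]
jar 231 [0.5455 0.2359 0.0405] [0.5438 0.2364 0.039 ]
jar 242 [0.5461 0.3646 0.0402] [0.5442 0.3648 0.0396]
jar 212 [0.4443 0.3435 0.0407] [0.4419 0.3435 0.0401]
jar 222 [0.4143 0.2282 0.0404] [0.4062 0.2216 0.0432]
shk 113 [0.3547 0.1854 0.0965] [0.33  0.167 0.083] [0.373 0.204 0.105]
sauce 93 [0.7203 0.3615 0.1456] [0.706 0.351 0.128] [0.73  0.373 0.153]
cup 568 [0.686  0.4723 0.0522] [0.645 0.438 0.035] [0.719 0.511 0.06 ]
```

```bash
cat >> h.py <<'E'
def plan(wps,start=None):
    """wps: (x,y,z,phi) of TCP, phi=angle of tool y deg (mod 180); prints the calls' shifts"""
    if start is None:
        s=get_state(); Y=R.from_rotvec(s['tool_rot']).as_matrix()[:,1]; start=(*s['position'],np.degrees(np.arctan2(Y[1],Y[0])))
    p=np.array(start[:3]); f=start[3]; print('from',p.round(4),round(f,1))
    for w in wps:
        t=np.array(w[:3]); df=w[3]-f; df=(df+90)%180-90 if len(w)<5 else df
        n=int(max(1,np.ceil(np.linalg.norm(t-p)/.195),np.ceil(abs(df)/34))); step=(t-p)/n
        for i in range(n):
            a=np.radians(f); d=step*1000; print('  x %.1f y %.1f z %.1f spin %.1f'%(d@[-np.sin(a),np.cos(a),0],d@[np.cos(a),np.sin(a),0],-d[2],-df/n)); f+=df/n; p=p+step
        print(' ->',p.round(3),round(f,1))
E
python3 - <<'E'
from h import *
p,d,T=load('top0'); W=cloud('top',d,T).reshape(-1,3)
m=(abs(W[:,0]-.57)<.1)&(W[:,1]<-.4)&(W[:,1]>-.6)
for y in np.arange(-.6,-.4,.02):
    q=W[m&(abs(W[:,1]-y)<.01)]; print(round(y,2),np.nanmax(q[:,2]).round(3),end='; ')
print()
plan([(.45,.40,.33,40),(.62,-.03,.30,5)])
E
```

```text
-0.6 0.099; -0.58 0.101; -0.56 0.101; -0.54 0.089; -0.52 0.085; -0.5 0.035; -0.48 0.038; -0.46 0.039; -0.44 0.038; -0.42 0.037; 
from [0.2707 0.5904 0.197 ] 65.4
  x -121.2 y -49.2 z -66.5 spin 12.7
  x -129.0 y -21.4 z -66.5 spin 12.7
 -> [0.45 0.4  0.33] 40.0
  x -146.2 y -48.7 z 10.0 spin 11.7
  x -153.1 y -18.1 z 10.0 spin 11.7
  x -153.6 y 13.2 z 10.0 spin 11.7
 -> [ 0.62 -0.03  0.3 ] 5.0
```

Request:
arm_command:
  motion:
    - [87,-121,-49,-66,13]
    - [87,-121,-49,-66,13]
    - [87,-121,-49,-66,13]
    - [87,-121,-49,-66,13]
    - [87,-121,-49,-66,13]

```text
time: 0.52
position: [0.3671, 0.4918, 0.2672]
tool_rot: [1.026, 2.964, 0.005]
ft_force: [0.1, 1.0, -0.5]
grip_width: 1.0
grip_force: 0.0
```

Request:
arm_command:
  motion:
    - [87,-129,-21,-66,13]
    - [87,-129,-21,-66,13]
    - [87,-129,-21,-66,13]
    - [87,-129,-21,-66,13]
    - [87,-129,-21,-66,13]

```text
time: 0.93
position: [0.4549, 0.3961, 0.3326]
tool_rot: [1.354, 2.83, 0.004]
ft_force: [1.5, -0.6, 0.1]
grip_width: 1.001
grip_force: 0.0
```

Request:
arm_command:
  motion:
    - [87,-146,-49,10,12]
    - [87,-146,-49,10,12]
    - [87,-146,-49,10,12]
    - [87,-146,-49,10,12]
    - [87,-146,-49,10,12]

```text
time: 1.35
position: [0.507, 0.2491, 0.3192]
tool_rot: [1.645, 2.674, -0.005]
ft_force: [0.6, -1.2, 0.2]
grip_width: 1.002
grip_force: 0.0
```

Request:
arm_command:
  motion:
    - [87,-153,-18,10,12]
    - [87,-153,-18,10,12]
    - [87,-153,-18,10,12]
    - [87,-153,-18,10,12]
    - [87,-153,-18,10,12]

```text
time: 1.77
position: [0.5602, 0.105, 0.3089]
tool_rot: [1.916, 2.487, -0.005]
ft_force: [-0.9, -0.7, -0.1]
grip_width: 0.997
grip_force: 0.0
```

Request:
arm_command:
  motion:
    - [87,-153,13,10,12]
    - [87,-153,13,10,12]
    - [87,-153,13,10,12]
    - [87,-153,13,10,12]
    - [87,-153,13,10,12]

```text
time: 2.18
position: [0.6123, -0.0385, 0.2984]
tool_rot: [2.164, 2.275, -0.007]
ft_force: [-0.5, -0.3, 0.8]
grip_width: 1.001
grip_force: 0.0
```

Run:
```python
from h import *
p,d=save('wrist','w1'); s=get_state(); print(s['position'].round(4)); T=load('w1')[2]; print(T.round(3).tolist())
W=cloud('wrist',d,T); print(W[200,320],W[100,320],W[300,320])
q=W.reshape(-1,3); pp=p.reshape(-1,3).astype(int)
r=q[(q[:,2]>.12)&(q[:,2]<.14)&(q[:,0]>.6)&(abs(q[:,1]+.08)<.05)]; print('rim',len(r), np.round(circ(r),4) if len(r)>5 else '')
m=(pp.max(1)<80)&(q[:,2]>.045)&(q[:,2]<.125)&(q[:,0]>.62)&(q[:,1]>-.06)&(q[:,1]<.02)
h=q[m]; print('handle',len(h),h.mean(0).round(4),h.min(0).round(3),h.max(0).round(3))
```

```text
[ 0.6119 -0.0343  0.2985]
[[0.999, 0.052, 0.014, 0.609], [0.054, -0.955, -0.29, 0.046], [-0.002, 0.291, -0.957, 0.486], [0.0, 0.0, 0.0, 1.0]]
[ 0.61541371 -0.08740019  0.03060849] [0.6076352  0.0557497  0.03175414] [ 0.61135409 -0.00500437  0.40986641]
rim 671 [ 0.677  -0.075   0.0302]
handle 109 [ 0.6706 -0.0197  0.0976] [ 0.668 -0.045  0.057] [ 0.676 -0.007  0.117]
```

View pics/w1.png

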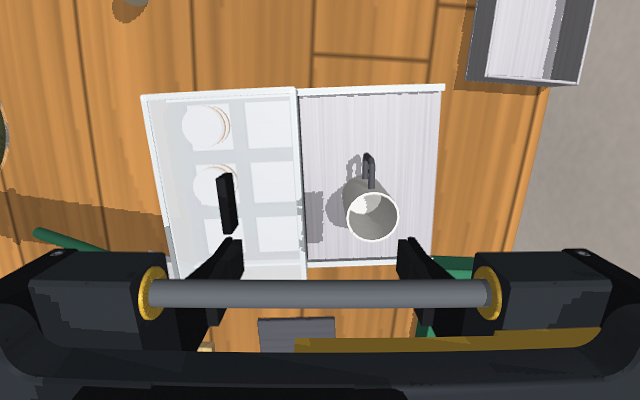

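The wrist view shows the mug rim at (372,216), its handle pointing left (+y) at (369,165), and jars in the near row at (205,125) and (213,185). That fits the earlier fits: axis near (0.677, -0.079), yaw about 6°.

Run:
```python
from h import *
plan([(.677,-.079,.20,6),(.677,-.079,.10,6)])
```

```text
from [ 0.6119 -0.0343  0.2985] 3.1
  x -48.1 y 62.6 z 98.5 spin -2.9
 -> [ 0.677 -0.079  0.2  ] 6.0
  x 0.0 y 0.0 z 100.0 spin -0.0
 -> [ 0.677 -0.079  0.1  ] 6.0
```

Request:
arm_command:
  motion:
    - [87,-48,63,98,-3]
    - [87,-48,63,98,-3]
    - [87,-48,63,98,-3]
    - [87,-48,63,98,-3]
    - [87,-48,63,98,-3]

```text
time: 2.65
position: [0.6764, -0.0732, 0.1975]
tool_rot: [-2.088, -2.338, 0.007]
ft_force: [0.3, -0.5, 0.5]
grip_width: 0.998
grip_force: 0.0
```

Run:
```python
from h import *
p,d=save('wrist','w2'); T=load('w2')[2]
q=cloud('wrist',d,T).reshape(-1,3); pp=p.reshape(-1,3).astype(int)
r=q[(q[:,2]>.12)&(q[:,2]<.14)&(q[:,0]>.6)&(abs(q[:,1]+.08)<.05)]; print('rim',len(r), np.round(circ(r),4) if len(r)>5 else '')
m=(pp.max(1)<80)&(q[:,2]>.045)&(q[:,2]<.125)&(q[:,0]>.62)&(q[:,1]>-.05)&(q[:,1]<.02)
h=q[m]; print('handle',len(h),h.mean(0).round(4),h.min(0).round(3),h.max(0).round(3))
plan([(.677,-.079,.10,6)])
```

```text
rim 1412 [ 0.6787 -0.0789  0.0305]
handle 95 [ 0.6739 -0.0246  0.1138] [ 0.671 -0.05   0.088] [ 0.679 -0.012  0.12 ]
from [ 0.6774 -0.0729  0.2006] 6.5
  x -6.0 y -1.0 z 100.6 spin 0.5
 -> [ 0.677 -0.079  0.1  ] 6.0
```

Request:
arm_command:
  motion:
    - [87,-6,0,40,1]
    - [87,-6,0,80,1]
    - [87,-6,0,100,1]
    - [87,-6,0,100,1]
    - [87,-6,0,100,1]

```text
time: 3.12
position: [0.6788, -0.0794, 0.1038]
tool_rot: [2.112, 2.326, 0.003]
ft_force: [0.5, -0.1, 1.0]
grip_width: 1.002
grip_force: 0.0
```

Request:
arm_command:
  motion:
    - [55,0,0,0,0]
    - [55,0,0,0,0]
    - [55,0,0,0,0]
    - [55,0,0,0,0]
    - [55,0,0,0,0]
  newtons: 20

```text
time: 3.53
position: [0.6788, -0.0819, 0.1032]
tool_rot: [2.114, 2.322, 0.002]
ft_force: [-1.5, -1.0, 3.7]
grip_width: 0.709
grip_force: 20.1
```

Request:
arm_command:
  motion:
    - [55,0,0,0,0]
    - [55,0,0,0,0]
    - [55,0,0,0,0]
    - [55,0,0,0,0]

```text
time: 3.87
position: [0.6788, -0.0821, 0.1031]
tool_rot: [2.114, 2.322, 0.001]
ft_force: [-1.2, 0.1, 5.3]
grip_width: 0.706
grip_force: 20.0
```

Run:
```python
from h import *
plan([(.679,-.082,.26,5.5),(.45,-.25,.26,5.2),(.468,-.434,.23,5.1)])
```

```text
from [ 0.6788 -0.0821  0.1031] 5.4
  x 0.1 y 0.2 z -156.9 spin -0.1
 -> [ 0.679 -0.082  0.26 ] 5.5
  x -72.6 y -122.0 z -0.0 spin 0.1
  x -73.0 y -121.8 z -0.0 spin 0.1
 -> [ 0.45 -0.25  0.26] 5.2
  x -184.9 y 1.2 z 30.0 spin 0.1
 -> [ 0.468 -0.434  0.23 ] 5.1
```

Request:
arm_command:
  motion:
    - [55,0,0,-30,0]
    - [55,0,0,-70,0]
    - [55,0,0,-110,0]
    - [55,0,0,-140,0]
    - [55,0,0,-157,0]

```text
time: 4.28
position: [0.6797, -0.0822, 0.2633]
tool_rot: [2.112, 2.32, 0.005]
ft_force: [0.1, -0.2, -0.7]
grip_width: 0.711
grip_force: 20.0
```

Request:
arm_command:
  motion:
    - [55,-15,-25,0,0]
    - [55,-30,-50,0,0]
    - [55,-45,-75,0,0]
    - [55,-60,-100,0,0]
    - [55,-73,-122,0,0]

```text
time: 4.7
position: [0.5618, -0.1671, 0.2582]
tool_rot: [-2.115, -2.321, 0.001]
ft_force: [0.0, -1.0, -1.0]
grip_width: 0.705
grip_force: 20.0
```

Request:
arm_command:
  motion:
    - [55,-15,-25,0,0]
    - [55,-30,-50,0,0]
    - [55,-45,-75,0,0]
    - [55,-60,-100,0,0]
    - [55,-73,-122,0,0]

```text
time: 5.12
position: [0.4471, -0.2511, 0.2584]
tool_rot: [-2.115, -2.321, 0.0]
ft_force: [-0.2, -0.7, -1.7]
grip_width: 0.706
grip_force: 20.0
```

Request:
arm_command:
  motion:
    - [55,-40,0,6,0]
    - [55,-80,0,12,0]
    - [55,-120,0,18,0]
    - [55,-160,0,25,0]
    - [55,-185,1,30,0]

```text
time: 5.53
position: [0.4659, -0.438, 0.2276]
tool_rot: [-2.118, -2.32, 0.004]
ft_force: [-0.6, 0.5, -1.3]
grip_width: 0.708
grip_force: 20.0
```

Run:
```python
from h import *
s=get_state(); print(s['grip_width'],s['grip_force'])
for n in ('top','scene'):
    p,d=save(n,n+'1'); s=get_state(); T=load(n+'1')[2]
    q=cloud(n,d,T).reshape(-1,3); pp=p.reshape(-1,3).astype(int)
    m=(pp.max(1)<85)&(abs(q[:,0]-.465)<.03)&(q[:,1]>-.40)&(q[:,1]<-.34)&(q[:,2]>.14)&(q[:,2]<.25)
    h=q[m]; print('handle',n,len(h)); 
    if len(h): print(h.mean(0).round(4),h.min(0).round(3),h.max(0).round(3))
plan([(.468,-.434,.23,5.1)])
p,d,T=load('scene1'); cv2.imwrite('pics/s1c.png',cv2.resize(p[60:260,100:300,::-1],(600,600),interpolation=cv2.INTER_CUBIC))
```

```text
0.7083925862317889 20.002121115012415
handle top 18
[ 0.4581 -0.3775  0.2178] [ 0.455 -0.391  0.181] [ 0.463 -0.369  0.239]
handle scene 48
[ 0.4624 -0.3829  0.2113] [ 0.458 -0.399  0.174] [ 0.467 -0.374  0.238]
from [ 0.4646 -0.4386  0.2264] 5.0
  x 4.3 y 3.8 z -3.6 spin -0.1
 -> [ 0.468 -0.434  0.23 ] 5.1
```

View pics/s1c.png

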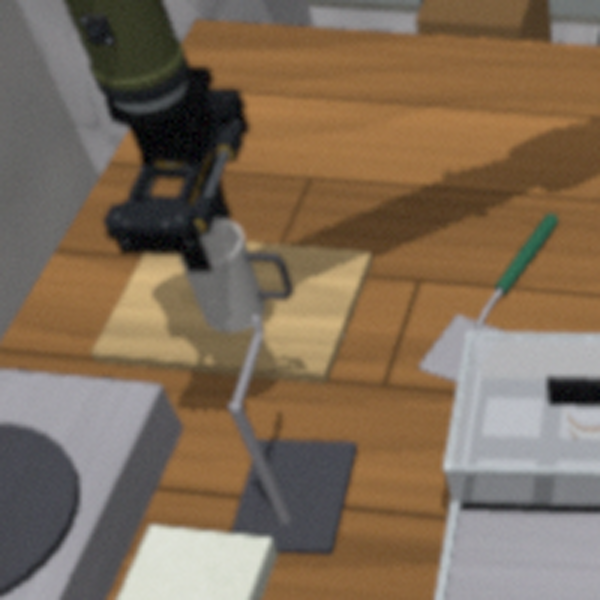

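The mug hangs in front of the hook's tip with its handle opening lined up. The tip is at about crop (258,325) and the opening at (270,278). I'll thread it on.

Request:
arm_command:
  motion:
    - [55,1,10,-2,0]
    - [55,1,25,-2,0]
    - [55,1,40,-2,0]
    - [55,1,55,-2,0]
    - [55,1,65,-2,0]

```text
time: 6.05
position: [0.5357, -0.4236, 0.2311]
tool_rot: [2.109, 2.328, 0.004]
ft_force: [1.2, -0.1, -2.1]
grip_width: 0.706
grip_force: 20.0
```

Run:
```python
from h import *
s=get_state(); print(s['ft_force'].round(2))
p,d=save('scene','s2'); T=load('s2')[2]
q=cloud('scene',d,T).reshape(-1,3); pp=p.reshape(-1,3).astype(int)
m=(pp.max(1)<85)&(abs(q[:,0]-.525)<.03)&(q[:,1]>-.41)&(q[:,1]<-.34)&(q[:,2]>.14)&(q[:,2]<.25)
h=q[m]; print('handle',len(h),h.mean(0).round(4),h.min(0).round(3),h.max(0).round(3))
plan([(.5716,-.428,.23,5.1)])
cv2.imwrite('pics/s2c.png',cv2.resize(p[110:200,150:240,::-1],(600,600),interpolation=cv2.INTER_CUBIC))
```

```text
[ 1.16 -0.08 -2.12]
handle 49 [ 0.5334 -0.3674  0.2219] [ 0.529 -0.389  0.183] [ 0.539 -0.355  0.243]
from [ 0.5373 -0.423   0.2307] 5.8
  x -8.4 y 33.6 z 0.7 spin 0.7
 -> [ 0.572 -0.428  0.23 ] 5.1
```

View pics/s2c.png

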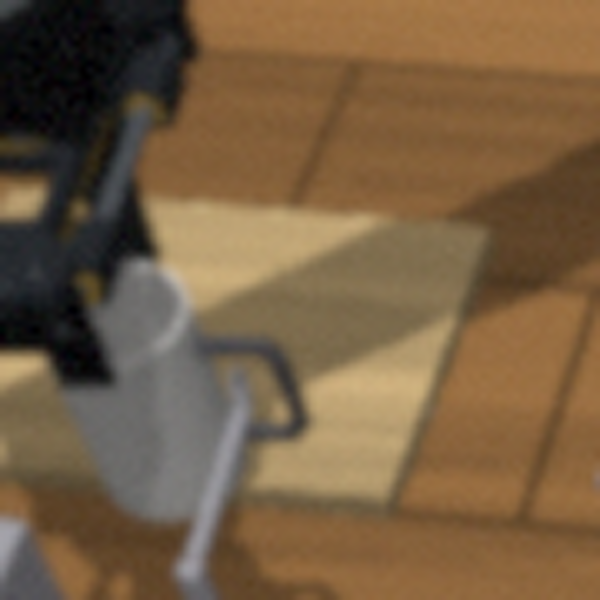

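The bar's tip is through the opening but close to the mug wall. I'll recentre sideways, then go on.

Request:
arm_command:
  motion:
    - [55,-8,4,0,0.5]
    - [55,-8,14,0,0.5]
    - [55,-8,26,0,0.5]
    - [55,-8,30,0,0.5]
    - [55,-8,30,0,0.5]

```text
time: 6.52
position: [0.5644, -0.4305, 0.2307]
tool_rot: [-2.121, -2.316, -0.001]
ft_force: [0.0, 0.4, -1.2]
grip_width: 0.709
grip_force: 20.0
```

Request:
arm_command:
  motion:
    - [55,0,0,0,0]
    - [55,0,0,0,0]
    - [55,0,0,0,0]

```text
time: 6.77
position: [0.562, -0.4325, 0.2313]
tool_rot: [2.126, 2.313, 0.0]
ft_force: [-0.6, -0.6, -1.6]
grip_width: 0.707
grip_force: 20.0
```

Request:
arm_command:
  motion:
    - [55,3,6,0,0]
    - [55,3,6,8,0]
    - [55,3,6,16,0]
    - [55,3,6,24,0]
    - [55,3,6,28,0]

```text
time: 7.18
position: [0.5678, -0.428, 0.2008]
tool_rot: [-2.123, -2.312, 0.001]
ft_force: [-0.9, 0.1, -1.3]
grip_width: 0.707
grip_force: 20.0
```

Request:
arm_command:
  motion:
    - [55,0,0,2,0]
    - [55,0,0,3,0]
    - [55,0,0,3,0]

```text
time: 7.43
position: [0.5683, -0.4288, 0.1998]
tool_rot: [-2.125, -2.314, 0.0]
ft_force: [0.1, -0.1, -0.8]
grip_width: 0.704
grip_force: 20.0
```

Run:
```python
from h import *
s=get_state(); print(s['ft_force'].round(2),s['position'].round(4))
p,d=save('scene','s3'); T=load('s3')[2]
q=cloud('scene',d,T).reshape(-1,3); pp=p.reshape(-1,3).astype(int)
m=(pp.max(1)<85)&(abs(q[:,0]-.565)<.03)&(q[:,1]>-.41)&(q[:,1]<-.34)&(q[:,2]>.11)&(q[:,2]<.22)
h=q[m]; print('handle',len(h),h.mean(0).round(4),h.min(0).round(3),h.max(0).round(3))
cv2.imwrite('pics/s3c.png',cv2.resize(p[110:200,150:240,::-1],(600,600),interpolation=cv2.INTER_CUBIC))
```

```text
[ 0.07 -0.08 -0.82] [ 0.5683 -0.4288  0.1998]
handle 65 [ 0.5663 -0.3748  0.1803] [ 0.557 -0.402  0.133] [ 0.572 -0.36   0.212]
```

Request:
arm_command:
  motion:
    - [55,0,0,1,0]
    - [55,0,0,2,0]
    - [55,0,0,2,0]

```text
time: 7.73
position: [0.5685, -0.4289, 0.1983]
tool_rot: [2.125, 2.313, 0.0]
ft_force: [-0.5, -0.4, -0.3]
grip_width: 0.709
grip_force: 20.0
```

Request:
arm_command:
  motion:
    - [64,0,0,0,0]
    - [66,0,0,0,0]
    - [68,0,0,0,0]
    - [70,0,0,0,0]
    - [74,0,0,0,0]
  newtons: 5

```text
time: 8.15
position: [0.5685, -0.4287, 0.1982]
tool_rot: [2.125, 2.314, 0.0]
ft_force: [-0.3, 0.3, -0.0]
grip_width: 0.815
grip_force: 0.0
```

Request:
arm_command:
  motion:
    - [80,0,0,0,0]
    - [87,0,0,0,0]
    - [87,0,0,0,0]
    - [87,0,0,0,0]
    - [87,0,0,0,0]

```text
time: 8.57
position: [0.5684, -0.4287, 0.1981]
tool_rot: [-2.125, -2.314, -0.0]
ft_force: [-0.6, -0.6, 0.1]
grip_width: 0.993
grip_force: 0.0
```

Run:
```python
from h import *
p,d=save('scene','s4')
cv2.imwrite('pics/s4c.png',cv2.resize(p[100:220,140:260,::-1],(600,600),interpolation=cv2.INTER_CUBIC))
```

```text
(no output)
```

View pics/s4c.png

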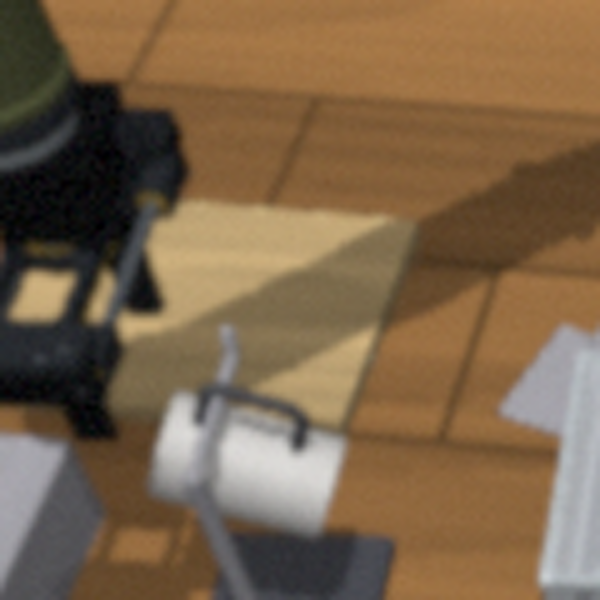

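The mug hangs by its handle on the bar, at crop (250,430), with the gripper clear of it. Next is the guard.

Run:
```python
from h import *
plan([(.5684,-.4287,.27,5),(.502,-.0765,.22,5),(.502,-.0765,.12,5)])
```

```text
from [ 0.5684 -0.4287  0.198 ] 4.9
  x -0.0 y -0.0 z -72.0 spin -0.1
 -> [ 0.568 -0.429  0.27 ] 5.0
  x 178.3 y -17.7 z 25.0 spin -0.0
  x 178.3 y -17.7 z 25.0 spin -0.0
 -> [ 0.502 -0.077  0.22 ] 5.0
  x 0.0 y 0.0 z 100.0 spin -0.0
 -> [ 0.502 -0.076  0.12 ] 5.0
```

Request:
arm_command:
  motion:
    - [87,0,0,-30,0]
    - [87,0,0,-60,0]
    - [87,0,0,-75,0]
    - [87,0,0,-75,0]

```text
time: 8.95
position: [0.5695, -0.4303, 0.278]
tool_rot: [2.12, 2.309, 0.001]
ft_force: [0.5, 0.2, 0.3]
grip_width: 1.0
grip_force: 0.0
```

Request:
arm_command:
  motion:
    - [87,178,-18,25,0]
    - [87,178,-18,25,0]
    - [87,178,-18,25,0]
    - [87,178,-18,25,0]
    - [87,178,-18,25,0]

```text
time: 9.37
position: [0.5351, -0.245, 0.2459]
tool_rot: [-2.113, -2.318, -0.004]
ft_force: [1.0, 0.4, -0.9]
grip_width: 0.999
grip_force: 0.0
```

Request:
arm_command:
  motion:
    - [87,178,-18,25,0]
    - [87,178,-18,25,0]
    - [87,178,-18,25,0]
    - [87,178,-18,25,0]
    - [87,178,-18,25,0]

```text
time: 9.78
position: [0.5006, -0.0694, 0.2214]
tool_rot: [-2.112, -2.32, -0.002]
ft_force: [0.9, 1.2, -0.1]
grip_width: 0.996
grip_force: 0.0
```

Request:
arm_command:
  motion:
    - [87,0,0,0,0]
    - [87,0,0,0,0]
    - [87,0,0,0,0]

```text
time: 10.03
position: [0.5023, -0.0786, 0.223]
tool_rot: [2.127, 2.311, -0.001]
ft_force: [0.6, -0.6, -0.2]
grip_width: 1.0
grip_force: 0.0
```

Run:
```python
from h import *
p,d=save('wrist','w3'); T=load('w3')[2]
q=cloud('wrist',d,T).reshape(-1,3); pp=p.reshape(-1,3).astype(int)
m=(pp.max(1)<70)&(abs(q[:,0]-.5)<.03)&(abs(q[:,1]+.076)<.06)&(q[:,2]>.108)&(q[:,2]<.145)
h=q[m]; print(len(h),h.mean(0).round(4),h.min(0).round(3),h.max(0).round(3)); c=h.mean(0);print('  dir',np.linalg.svd(h[:,:2]-c[:2],full_matrices=False)[2][0].round(3))
plan([(.502,-.0765,.12,5)])
```

```text
930 [ 0.5015 -0.0726  0.1351] [ 0.494 -0.11   0.113] [ 0.51  -0.04   0.138]
  dir [ 0.083 -0.997]
from [ 0.5024 -0.0791  0.2231] 4.7
  x 2.6 y -0.2 z 103.1 spin -0.3
 -> [ 0.502 -0.076  0.12 ] 5.0
```

Request:
arm_command:
  motion:
    - [87,3,0,35,0]
    - [87,3,0,70,0]
    - [60,3,0,95,0]
    - [40,3,0,101,0]
    - [20,3,0,101,0]
  newtons: 10

```text
time: 10.5
position: [0.5007, -0.0756, 0.1205]
tool_rot: [-2.127, -2.309, 0.005]
ft_force: [-0.3, -0.1, 0.4]
grip_width: 0.853
grip_force: 0.0
```

Request:
arm_command:
  motion:
    - [5,0,0,0,0]
    - [5,0,0,0,0]
    - [5,0,0,0,0]
    - [5,0,0,0,0]
    - [5,0,0,0,0]

```text
time: 10.92
position: [0.5028, -0.074, 0.123]
tool_rot: [2.124, 2.313, 0.002]
ft_force: [-0.2, -0.9, -0.1]
grip_width: 0.479
grip_force: 0.0
```

Request:
arm_command:
  motion:
    - [5,0,10,0,0]
    - [5,0,25,0,0]
    - [5,0,45,0,0]
    - [5,0,65,0,0]
    - [5,0,85,0,0]

```text
time: 11.33
position: [0.5886, -0.0662, 0.1222]
tool_rot: [2.124, 2.315, 0.001]
ft_force: [-0.2, -1.0, 0.2]
grip_width: 0.11
grip_force: 0.0
```

Request:
arm_command:
  motion:
    - [5,0,0,0,0]
    - [5,0,0,0,0]
    - [5,0,0,0,0]

```text
time: 11.58
position: [0.5865, -0.067, 0.1217]
tool_rot: [-2.125, -2.314, 0.001]
ft_force: [-0.7, -0.1, -0.3]
grip_width: 0.063
grip_force: 0.0
```

Run:
```python
from h import *
s=get_state(); print(s['grip_width'],s['grip_force'],s['position'].round(4))
p,d=save('wrist','w4'); T=load('w4')[2]
q=cloud('wrist',d,T); 
m=(abs(q[...,0]-.58)<.2)&(abs(q[...,1]+.07)<.15)&(abs(q[...,2]-.101)<.004)
h=q[m]; print(len(h),np.percentile(h,[2,50,98],axis=0).round(3))
```

```text
0.06259549622917711 0.0 [ 0.5865 -0.067   0.1217]
65173 [[ 0.406 -0.163  0.101]
 [ 0.489 -0.013  0.102]
 [ 0.584  0.055  0.104]]
```

View pics/w4.png

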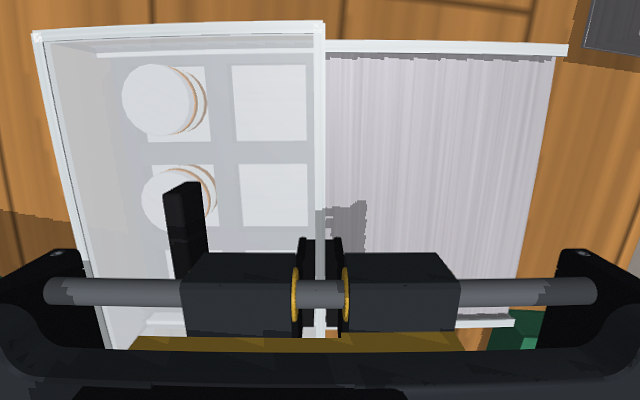

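Run:
```python
from h import *
p,d,T=load('w4'); q=cloud('wrist',d,T).reshape(-1,3); pp=p.reshape(-1,3).astype(int)
m=(pp.max(1)<70)&(abs(q[:,0]-.5)<.12)&(abs(q[:,1]+.076)<.06)&(q[:,2]>.108)&(q[:,2]<.145)
h=q[m]; print(len(h),h.mean(0).round(4),h.min(0).round(3),h.max(0).round(3))
W=q.reshape(400,640,3)
for u,v in [(185,190),(187,230),(177,188),(300,250),(320,245),(345,260),(320,100),(310,100)]: print(u,v,W[v,u].round(3),p[v,u])
s=get_state(); print(R.from_rotvec(s['tool_rot']).as_matrix().round(3), camera_params('wrist')['extrinsics'].round(3) )
p,d=save('scene','s5'); cv2.imwrite('pics/s5c.png',cv2.resize(p[130:280,200:350,::-1],(600,600),interpolation=cv2.INTER_CUBIC))
```

```text
2935 [ 0.5033 -0.0635  0.1291] [ 0.493 -0.096  0.108] [ 0.509 -0.04   0.138]
185 190 [ 0.504 -0.041  0.127] [16 16 18]
187 230 [ 0.507 -0.064  0.134] [11 11 12]
177 188 [ 0.498 -0.04   0.125] [14 14 16]
300 250 [ 0.576 -0.055  0.166] [11 11 11]
320 245 [ 0.588 -0.08   0.103] [144 149 150]
345 260 [ 0.591 -0.029  0.225] [19 20 22]
320 100 [0.58  0.018 0.103] [222 227 229]
310 100 [0.574 0.017 0.103] [193 198 201]
[[-0.085  0.996 -0.001]
 [ 0.996  0.085 -0.   ]
 [ 0.    -0.001 -1.   ]] [[ 0.996  0.082  0.024  0.58 ]
 [ 0.085 -0.954 -0.288  0.013]
 [-0.     0.289 -0.957  0.309]
 [ 0.     0.     0.     1.   ]]
```

View pics/s5c.png

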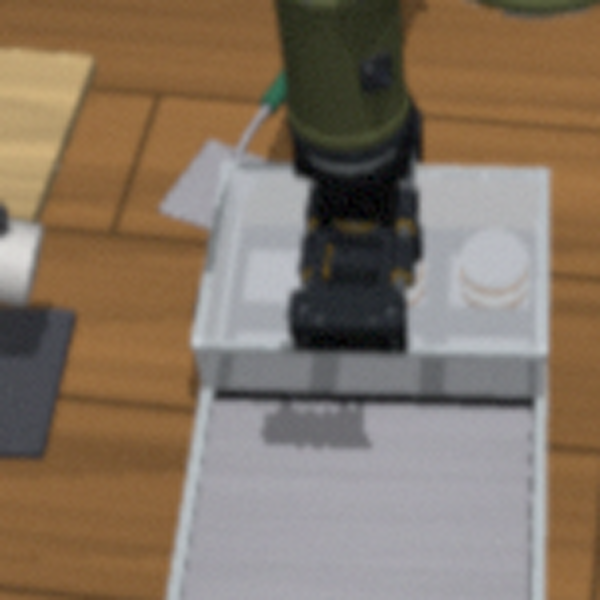

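Run:
```python
from h import *
K=np.array(camera_params('wrist')['intrinsics']); print(K.round(1).tolist())
for f in('w1','w3','w4'):
    p,d,T=load(f); W=cloud('wrist',d,T)
    m=(p.max(2)<60)&(d<.3)&(d>0)
    m[320:]=False; m[:, :100]=False; m[:,540:]=False
    Z=np.where(m,W[...,2],9); 
    for lo,hi in((100,320),(320,540)):
        i=np.argsort(Z[:,lo:hi].ravel())[:15]; v,u=np.unravel_index(i,(400,hi-lo)); print(f,'lowest dark pts',[(int(a+lo),int(b),W[b,a+lo].round(3).tolist()) for a,b in zip(u[::5],v[::5])])
```

```text
[[316.4, 0.0, 319.7], [0.0, 316.4, 202.8], [0.0, 0.0, 1.0]]
w1 lowest dark pts [(228, 237, [0.561, -0.026, 0.323]), (229, 237, [0.562, -0.025, 0.325]), (239, 240, [0.568, -0.026, 0.325])]
w1 lowest dark pts [(398, 241, [0.656, -0.023, 0.322]), (396, 265, [0.656, -0.037, 0.324]), (397, 253, [0.656, -0.03, 0.324])]
w3 lowest dark pts [(318, 154, [0.498, -0.041, 0.113]), (319, 154, [0.499, -0.04, 0.116]), (314, 155, [0.495, -0.041, 0.121])]
w3 lowest dark pts [(323, 154, [0.503, -0.041, 0.113]), (323, 155, [0.503, -0.04, 0.12]), (323, 156, [0.503, -0.041, 0.125])]
w4 lowest dark pts [(199, 182, [0.503, -0.041, 0.103]), (205, 226, [0.507, -0.072, 0.104]), (202, 203, [0.505, -0.056, 0.104])]
w4 lowest dark pts [(335, 237, [0.594, -0.054, 0.148]), (338, 237, [0.596, -0.054, 0.148]), (325, 240, [0.589, -0.056, 0.149])]
```

Run:
```python
from h import *
for f,n,c in(('scene1','scene',(.4646,-.4386,.2264)),('s4','scene',(.5684,-.4287,.198)),('s5','scene',(.5865,-.067,.1217))):
    p,d,T=load(f); W=cloud(n,d,T); q=W.reshape(-1,3); pp=p.reshape(-1,3).astype(int)
    m=(pp.max(1)<70)&(abs(q[:,0]-c[0])<.08)&(abs(q[:,1]-c[1])<.03)&(q[:,2]>c[2]-.03)&(q[:,2]<c[2]+.1)
    h=q[m]; o=np.argsort(h[:,2]); print(f,len(h),h[o[::max(1,len(o)//12)]].round(3).tolist()[:7])
```

```text
scene1 124 [[0.444, -0.465, 0.203], [0.431, -0.437, 0.251], [0.435, -0.444, 0.254], [0.502, -0.439, 0.258], [0.433, -0.433, 0.261], [0.434, -0.444, 0.265], [0.503, -0.442, 0.268]]
s4 131 [[0.618, -0.431, 0.22], [0.621, -0.426, 0.225], [0.527, -0.43, 0.228], [0.622, -0.426, 0.231], [0.618, -0.433, 0.233], [0.62, -0.422, 0.237], [0.526, -0.43, 0.239]]
s5 2 [[0.621, -0.082, 0.22], [0.621, -0.071, 0.222]]
```

The depth shows the real fingertips about 24 mm above the reported TCP instead of 14 mm below it, in all three views. That is why the fingers passed over the grip. From here on I use tip z = reported z + 0.024.

Run:
```python
from h import *
plan([(.502,-.0745,.1217,4.8),(.502,-.0745,.083,4.8)])
```

```text
from [ 0.5862 -0.067   0.122 ] 4.9
  x -0.3 y -84.5 z 0.3 spin 0.1
 -> [ 0.502 -0.074  0.122] 4.8
  x 0.0 y 0.0 z 38.7 spin -0.0
 -> [ 0.502 -0.074  0.083] 4.8
```

Request:
arm_command:
  motion:
    - [50,0,-40,0,0]
    - [50,0,-80,0,0]
    - [50,0,-85,0,0]
    - [50,0,-85,0,0]
    - [50,0,-85,0,0]

```text
time: 12.1
position: [0.5027, -0.0737, 0.1229]
tool_rot: [2.124, 2.313, 0.005]
ft_force: [1.2, 0.6, 0.6]
grip_width: 0.356
grip_force: 0.0
```

Request:
arm_command:
  motion:
    - [50,0,0,0,0]
    - [50,0,0,0,0]
    - [50,0,0,15,0]
    - [50,0,0,30,0]
    - [50,0,0,38,0]

```text
time: 12.52
position: [0.5022, -0.0739, 0.0827]
tool_rot: [-2.124, -2.314, 0.002]
ft_force: [-0.8, -0.4, -0.1]
grip_width: 0.568
grip_force: 0.0
```

Request:
arm_command:
  motion:
    - [2,0,0,0,0]
    - [2,0,0,0,0]
    - [2,0,0,0,0]
    - [2,0,0,0,0]
    - [2,0,0,0,0]
  newtons: 12

```text
time: 12.93
position: [0.5027, -0.0741, 0.0848]
tool_rot: [2.124, 2.313, 0.002]
ft_force: [-0.6, -0.0, 0.2]
grip_width: 0.282
grip_force: 0.0
```

Request:
arm_command:
  motion:
    - [2,0,0,0,0]
    - [2,0,0,0,0]
    - [2,0,0,0,0]
    - [2,0,0,0,0]
    - [2,0,0,0,0]

```text
time: 13.35
position: [0.5021, -0.074, 0.0844]
tool_rot: [2.125, 2.314, 0.001]
ft_force: [-2.6, 0.2, 3.2]
grip_width: 0.14
grip_force: 12.0
```

Request:
arm_command:
  motion:
    - [2,0,12,0,0]
    - [2,0,30,0,0]
    - [2,0,50,0,0]
    - [2,0,70,0,0]
    - [2,0,90,0,0]

```text
time: 13.77
position: [0.5922, -0.0661, 0.0843]
tool_rot: [-2.124, -2.313, 0.0]
ft_force: [-2.9, 1.1, 6.2]
grip_width: 0.138
grip_force: 12.0
```

Request:
arm_command:
  motion:
    - [2,0,20,0,0]
    - [2,0,40,0,0]
    - [2,0,60,0,0]
    - [2,0,75,0,0]
    - [2,0,86,0,0]

```text
time: 14.18
position: [0.6788, -0.0583, 0.0844]
tool_rot: [2.124, 2.315, 0.001]
ft_force: [-2.7, 0.7, 5.6]
grip_width: 0.135
grip_force: 12.0
```

Request:
arm_command:
  motion:
    - [2,0,1,0,0]
    - [2,0,2,0,0]
    - [2,0,4,0,0]
    - [2,0,6,0,0]
    - [2,0,6,0,0]

```text
time: 14.6
position: [0.6786, -0.0582, 0.084]
tool_rot: [-2.119, -2.307, 0.009]
ft_force: [-14.5, 1.2, 11.7]
grip_width: 0.136
grip_force: 11.9
```

Request:
arm_command:
  motion:
    - [2,0,-4,0,0]
    - [2,0,-4,0,0]
    - [40,0,-4,0,0]
    - [40,0,-4,0,0]
    - [40,0,-4,0,0]

```text
time: 15.02
position: [0.6798, -0.0591, 0.0838]
tool_rot: [2.125, 2.313, 0.0]
ft_force: [0.2, 0.7, 0.5]
grip_width: 0.283
grip_force: 0.0
```

Request:
arm_command:
  motion:
    - [50,0,0,-40,0]
    - [87,0,0,-80,0]
    - [87,0,0,-120,0]
    - [87,0,0,-120,0]
    - [87,0,0,-120,0]

```text
time: 15.43
position: [0.6816, -0.0597, 0.2075]
tool_rot: [2.122, 2.31, 0.007]
ft_force: [0.0, 0.0, -1.1]
grip_width: 0.661
grip_force: 0.0
```

Run:
```python
from h import *
p,d=save('wrist','w5');T=load('w5')[2]; W=cloud('wrist',d,T).reshape(-1,3)
print(get_state()['position'].round(4))
p2,d2=save('top','top2'); W2=cloud('top',d2,load('top2')[2]).reshape(-1,3); p2,d2=save('scene','scene2'); W3=cloud('scene',d2,load('scene2')[2]).reshape(-1,3)
def box(W,a,b,c,e,z0,z1): return W[(W[:,0]>a)&(W[:,0]<b)&(W[:,1]>c)&(W[:,1]<e)&(W[:,2]>z0)&(W[:,2]<z1)]
for W_ in(W,W2,W3):
    for x,y in [(.454,.0),(.46,-.083),(.467,-.168),(.54,.01),(.545,-.075),(.552,-.16)]:
        j=box(W_,x-.045,x+.045,y-.04,y+.04,.044,.06); print(len(j),j.mean(0).round(4) if len(j) else '',np.round(circ(j),3) if len(j)>9 else '')
    for x,y in [(.654,.227),(.541,.232),(.539,.359),(.439,.339),(.412,.228)]:
        j=box(W_,x-.045,x+.045,y-.045,y+.045,.032,.055); print(' sp',len(j),((j.min(0)+j.max(0))/2).round(4) if len(j) else '')
```

```text
[ 0.6801 -0.0591  0.2048]
2237 [0.4505 0.0097 0.0509] [0.45  0.009 0.02 ]
1882 [ 0.4604 -0.0733  0.0507] [ 0.46  -0.074  0.02 ]
0  
0  
0  
0  
 sp 0 
 sp 0 
 sp 0 
 sp 0 
 sp 0 
0  
233 [ 0.459  -0.0781  0.0516] [ 0.459 -0.078  0.019]
25 [ 0.4754 -0.2049  0.046 ] [ 0.474 -0.227  0.032]
0  
0  
16 [ 0.5659 -0.196   0.0467] [ 0.558 -0.251  0.062]
 sp 251 [0.6506 0.2272 0.0436]
 sp 253 [0.5423 0.2357 0.0431]
 sp 259 [0.5423 0.3648 0.0415]
 sp 261 [0.4408 0.3437 0.0416]
 sp 267 [0.4134 0.2313 0.0408]
200 [0.453  0.0079 0.0506] [0.451 0.007 0.021]
79 [ 0.4613 -0.0626  0.0499] [ 0.462 -0.067  0.016]
4 [ 0.4362 -0.204   0.0504] 
0  
0  
2 [ 0.5404 -0.1983  0.0448] 
 sp 271 [0.655  0.2272 0.0394]
 sp 239 [0.544  0.2359 0.0395]
 sp 245 [0.5447 0.3653 0.0396]
 sp 218 [0.4424 0.3433 0.0395]
 sp 222 [0.4059 0.2212 0.0433]
```

View pics/w5.png

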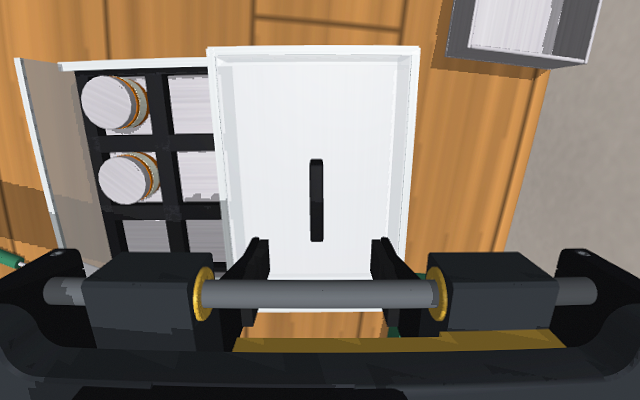

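The guard is fully back. Jars stand in near-left and near-middle at (115,100) and (130,178); the other pockets look empty. I'll take one frame straight over the pockets for their exact centres.

Run:
```python
from h import *
plan([(.50,-.155,.26,5)])
```

```text
from [ 0.6786 -0.0587  0.2022] 4.9
  x -40.4 y -93.1 z -28.9 spin -0.1
  x -40.3 y -93.1 z -28.9 spin -0.1
 -> [ 0.5   -0.155  0.26 ] 5.0
```

Request:
arm_command:
  motion:
    - [87,-80,-187,-55,0]
    - [87,-80,-187,-55,0]
    - [87,-80,-187,-55,0]
    - [87,-80,-187,-55,0]
    - [87,-80,-187,-55,0]

```text
time: 16.0
position: [0.4993, -0.1538, 0.2566]
tool_rot: [-2.123, -2.313, 0.004]
ft_force: [0.7, -0.7, 1.9]
grip_width: 0.994
grip_force: 0.0
```

Request:
arm_command:
  motion:
    - [87,0,0,0,0]
    - [87,0,0,0,0]
    - [87,0,0,0,0]

```text
time: 16.25
position: [0.5018, -0.1524, 0.2574]
tool_rot: [-2.123, -2.314, -0.0]
ft_force: [0.0, 0.5, 0.5]
grip_width: 1.001
grip_force: 0.0
```

Run:
```python
from h import *
print(get_state()['position'].round(4))
p,d=save('wrist','w6');T=load('w6')[2]; W=cloud('wrist',d,T); z=W[...,2]
fl=((z>.002)&(z<.018)).astype(np.uint8); fl=cv2.morphologyEx(fl,cv2.MORPH_OPEN,np.ones((5,5)))
n,l,st,ce=cv2.connectedComponentsWithStats(fl)
for i in range(1,n):
    if st[i,4]>400:
        q=W[l==i]; r=cv2.minAreaRect((q[:,:2]*1000).astype(np.float32)); print(st[i].tolist(),q.mean(0).round(4),np.round(r[0],1),np.round(r[1],1),round(r[2],1))
q=W.reshape(-1,3)
pt=q[(abs(q[:,2]-.026)<.004)&(q[:,0]>.38)&(q[:,0]<.62)&(abs(q[:,1]+.08)<.2)]; print('part',len(pt),np.percentile(pt,[1,99],axis=0).round(3))
for jx,jy in((.451,.008),(.4595,-.075)):
    j=q[(abs(q[:,0]-jx)<.045)&(abs(q[:,1]-jy)<.04)&(abs(q[:,2]-.052)<.006)]; print('jar',len(j),np.round((j.min(0)+j.max(0))/2,4))
# side profile across case y at far row x~.55 and near row
for x0 in(.46,.545):
  print(x0,[(round(y,3),np.nanmax(q[(abs(q[:,0]-x0)<.006)&(abs(q[:,1]-y)<.002)][:,2],initial=-1).round(3)) for y in np.r_[np.arange(.03,.07,.004),np.arange(-.24,-.19,.004)]])
```

```text
[ 0.5018 -0.1524  0.2574]
[0, 0, 37, 107, 2858] [ 0.0898 -0.0227  0.0126] [ 83.9 -34.4] [148.2  49.2] 77.5
[331, 11, 55, 57, 2993] [0.5357 0.0157 0.0106] [535.3  14.8] [66.  65.1] 5.2
[263, 47, 53, 21, 616] [ 0.4499 -0.0174  0.0108] [451.6 -13.1] [65.3 24.4] 5.1
[331, 84, 52, 53, 2653] [ 0.5437 -0.0701  0.0106] [543.4 -71.3] [66.2 66.8] 5.3
[268, 152, 49, 46, 2174] [ 0.4646 -0.1645  0.0105] [ 465.3 -164.9] [66.1 63.7] 5.1
[331, 152, 49, 46, 2179] [ 0.5513 -0.1569  0.0105] [ 551.3 -157.2] [65.1 63.9] 5.5
[188, 194, 61, 46, 1805] [ 0.3539 -0.2432  0.0036] [ 361.3 -246. ] [65.6 89.1] 74.2
[536, 225, 61, 26, 1276] [ 0.8926 -0.2275  0.0057] [ 889.3 -227.3] [87.6 42.4] 4.3
[317, 309, 68, 29, 1634] [ 0.5708 -0.3988  0.0124] [ 575.7 -401.1] [111.3  57.1] 4.7
part 13437 [[ 0.404 -0.202  0.024]
 [ 0.604  0.053  0.03 ]]
jar 2016 [0.4418 0.0021 0.0508]
jar 1720 [ 0.4605 -0.0753  0.0519]
0.46 [(np.float64(0.03), np.float64(0.054)), (np.float64(0.034), np.float64(0.054)), (np.float64(0.038), np.float64(0.026)), (np.float64(0.042), np.float64(0.042)), (np.float64(0.046), np.float64(0.042)), (np.flo
[... 1017 characters left out ...]
p.float64(0.036)), (np.float64(0.058), np.float64(-1.0)), (np.float64(0.062), np.float64(-1.0)), (np.float64(0.066), np.float64(-1.0)), (np.float64(0.07), np.float64(-1.0)), (np.float64(-0.24), np.float64(0.002)), (np.float64(-0.236), np.float64(0.001)), (np.float64(-0.232), np.float64(0.002)), (np.float64(-0.228), np.float64(0.002)), (np.float64(-0.224), np.float64(0.002)), (np.float64(-0.22), np.float64(0.002)), (np.float64(-0.216), np.float64(0.002)), (np.float64(-0.212), np.float64(-1.0)), (np.float64(-0.208), np.float64(-1.0)), (np.float64(-0.204), np.float64(0.044)), (np.float64(-0.2), np.float64(0.044)), (np.float64(-0.196), np.float64(0.045)), (np.float64(-0.192), np.float64(0.042))]
```

View pics/w6.png

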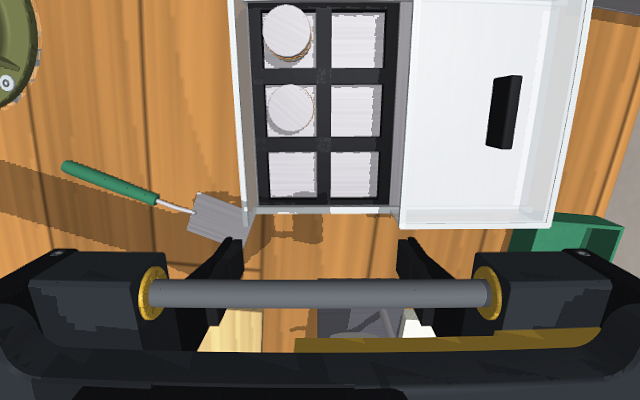

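All pockets are resolved: yaw 5.2°, cell6 (.5355,.0143), cell5 (.5433,-.071), cell4 (.5512,-.1563), cell1 (.4658,-.164). The rails stand 45 mm high about 37 mm from the side pocket centres. So I grip the jars by their tops and close along the case's x.

```bash
cat >> h.py <<'E'
def spares():
    p,d=get_image('top'); W=cloud('top',d,camera_params('top')['extrinsics'])
    m=((W[...,2]>.034)&(W[...,2]<.052)&(W[...,0]>.37)&(W[...,0]<.72)&(W[...,1]>.12)&(W[...,1]<.43)).astype(np.uint8)
    n,l,st,ce=cv2.connectedComponentsWithStats(m)
    for i in range(1,n):
        if st[i,4]>80: q=W[l==i]; print('spare',st[i,4],((q.min(0)+q.max(0))/2+[.001,0,0]).round(4),np.ptp(q,axis=0)[:2].round(3))
E
python3 - <<'E'
from h import *
plan([(.6525,.2272,.12,5.2)])
E
```

```text
from [ 0.5021 -0.1521  0.2571] 5.0
  x 121.6 y 60.9 z 45.7 spin -0.1
  x 121.5 y 61.1 z 45.7 spin -0.1
  x 121.4 y 61.2 z 45.7 spin -0.1
 -> [0.653 0.227 0.12 ] 5.2
```

Request:
arm_command:
  motion:
    - [70,122,61,45,0]
    - [70,122,61,45,0]
    - [70,122,61,45,0]
    - [70,122,61,45,0]
    - [70,122,61,45,0]

```text
time: 16.72
position: [0.5525, -0.0189, 0.2093]
tool_rot: [-2.109, -2.322, 0.007]
ft_force: [0.1, 0.4, 0.5]
grip_width: 0.819
grip_force: 0.0
```

Request:
arm_command:
  motion:
    - [70,122,61,45,0]
    - [70,122,61,45,0]
    - [70,122,61,45,0]
    - [70,122,61,45,0]
    - [70,122,61,45,0]

```text
time: 17.13
position: [0.6021, 0.1063, 0.1647]
tool_rot: [-2.113, -2.321, 0.006]
ft_force: [-0.9, 1.2, 0.0]
grip_width: 0.807
grip_force: 0.0
```

Request:
arm_command:
  motion:
    - [70,122,61,45,0]
    - [70,122,61,45,0]
    - [70,122,61,45,0]
    - [70,122,61,45,0]
    - [70,122,61,45,0]

```text
time: 17.55
position: [0.652, 0.2319, 0.1198]
tool_rot: [-2.115, -2.319, 0.005]
ft_force: [-1.2, -0.8, 0.1]
grip_width: 0.807
grip_force: 0.0
```

Request:
arm_command:
  motion:
    - [70,0,0,0,0]
    - [70,0,0,0,0]
    - [70,0,0,0,0]

```text
time: 17.8
position: [0.6539, 0.2236, 0.1242]
tool_rot: [2.128, 2.309, -0.0]
ft_force: [0.0, -0.2, 0.1]
grip_width: 0.802
grip_force: 0.0
```

Run:
```python
from h import *
spares()
p,d=save('wrist','w7');T=load('w7')[2]; W=cloud('wrist',d,T).reshape(-1,3)
j=W[(abs(W[:,0]-.6525)<.045)&(abs(W[:,1]-.2272)<.045)&(abs(W[:,2]-.042)<.006)]; print('A wrist',len(j),((j.min(0)+j.max(0))/2).round(4) if len(j) else '')
Wi=W.reshape(400,640,3); m=(p.max(2)<60)&(d<.3)&(d>0); m[320:]=0; m[:,:180]=0; m[:,460:]=0
print('tips', np.sort(Wi[...,2][m])[:20:5].round(3))
plan([(.6525,.2272,.006,5.2)])
```

```text
spare 247 [0.5435 0.3648 0.0428] [0.054 0.056]
spare 246 [0.4415 0.345  0.042 ] [0.053 0.052]
A wrist 2947 [0.6532 0.23   0.0405]
tips [0.149 0.15  0.15  0.15 ]
from [0.6537 0.2246 0.1245] 4.7
  x 2.7 y -1.0 z 118.5 spin -0.5
 -> [0.652 0.227 0.006] 5.2
```

Request:
arm_command:
  motion:
    - [70,4,-1,40,0]
    - [70,4,-1,80,0]
    - [70,4,-1,108,0]
    - [70,4,-1,119,0]
    - [70,4,-1,119,0]

```text
time: 18.32
position: [0.6495, 0.2291, 0.0016]
tool_rot: [-2.125, -2.311, 0.008]
ft_force: [-1.0, -0.2, 0.1]
grip_width: 0.803
grip_force: 0.0
```

Request:
arm_command:
  motion:
    - [45,0,0,0,0]
    - [45,0,0,0,0]
    - [45,0,0,0,0]
    - [45,0,0,0,0]
  newtons: 15

```text
time: 18.65
position: [0.6537, 0.2312, 0.0073]
tool_rot: [2.124, 2.312, 0.006]
ft_force: [-0.1, -0.5, 4.5]
grip_width: 0.632
grip_force: 15.0
```

Request:
arm_command:
  motion:
    - [45,0,0,-20,0]
    - [45,0,0,-50,0]
    - [45,0,0,-85,0]
    - [45,0,0,-120,0]
    - [45,0,0,-120,0]

```text
time: 19.07
position: [0.6569, 0.2321, 0.1344]
tool_rot: [2.121, 2.309, 0.021]
ft_force: [0.9, 1.1, -0.2]
grip_width: 0.631
grip_force: 15.0
```

Run:
```python
from h import *
s=get_state(); print(s['grip_width'],s['grip_force'],s['ft_force'].round(1))
plan([(.5492,-.1565,.13,5.2)])
```

```text
0.6307465389724595 14.998742491006851 [ 0.9  1.1 -0.2]
from [0.6569 0.2321 0.1344] 4.9
  x -126.0 y -46.8 z 1.5 spin -0.1
  x -125.9 y -47.0 z 1.5 spin -0.1
  x -125.8 y -47.2 z 1.5 spin -0.1
 -> [ 0.549 -0.156  0.13 ] 5.2
```

Request:
arm_command:
  motion:
    - [45,-42,-16,0,0]
    - [45,-84,-32,0,0]
    - [45,-126,-48,0,0]
    - [45,-126,-48,0,0]

```text
time: 19.4
position: [0.6137, 0.091, 0.1256]
tool_rot: [2.134, 2.301, -0.005]
ft_force: [0.2, -1.8, -0.9]
grip_width: 0.634
grip_force: 15.0
```

Request:
arm_command:
  motion:
    - [45,-42,-16,0,0]
    - [45,-84,-32,0,0]
    - [45,-126,-48,0,0]
    - [45,-126,-48,0,0]

```text
time: 19.73
position: [0.5756, -0.0381, 0.1255]
tool_rot: [2.135, 2.301, -0.004]
ft_force: [0.3, -2.0, -0.4]
grip_width: 0.628
grip_force: 15.0
```

Request:
arm_command:
  motion:
    - [45,-40,-15,0,0]
    - [45,-80,-30,0,0]
    - [45,-112,-43,0,0]
    - [45,-126,-47,0,0]
    - [45,-126,-47,0,0]

```text
time: 20.15
position: [0.54, -0.1642, 0.1255]
tool_rot: [2.133, 2.303, -0.001]
ft_force: [-1.0, 0.0, -1.7]
grip_width: 0.632
grip_force: 15.0
```

Request:
arm_command:
  motion:
    - [45,0,0,0,0]
    - [45,0,0,0,0]
    - [45,0,0,0,0]

```text
time: 20.4
position: [0.5422, -0.1559, 0.1245]
tool_rot: [-2.121, -2.317, -0.001]
ft_force: [1.2, -0.2, -1.4]
grip_width: 0.629
grip_force: 15.0
```

Run:
```python
from h import *
p,d=save('wrist','w8');T=load('w8')[2]; W=cloud('wrist',d,T).reshape(-1,3); s=get_state(); c=s['position']
j=W[(abs(W[:,0]-c[0])<.04)&(abs(W[:,1]-c[1])<.045)&(W[:,2]>c[2]+.02)&(W[:,2]<c[2]+.045)&(p.reshape(-1,3).min(1)>110)]; print('jar',len(j),(j.min(0)-c).round(4),(j.max(0)-c).round(4),(np.median(j,0)-c).round(4))
plan([(.5492,-.1550,.05,5.2),(.5492,-.1550,.0175,5.2)])
```

```text
jar 5209 [-0.0368 -0.0303  0.0203] [0.0279 0.0259 0.0427] [0.     0.0063 0.0354]
from [ 0.5421 -0.156   0.1244] 5.1
  x 0.4 y 7.1 z 74.4 spin -0.1
 -> [ 0.549 -0.155  0.05 ] 5.2
  x 0.0 y 0.0 z 32.5 spin -0.0
 -> [ 0.549 -0.155  0.018] 5.2
```

Request:
arm_command:
  motion:
    - [45,0,7,30,0]
    - [45,0,7,60,0]
    - [45,0,7,74,0]
    - [45,0,7,74,0]
    - [45,0,7,74,0]

```text
time: 20.87
position: [0.5483, -0.1564, 0.0499]
tool_rot: [-2.122, -2.315, 0.002]
ft_force: [0.1, -0.3, -1.6]
grip_width: 0.632
grip_force: 15.0
```

Request:
arm_command:
  motion:
    - [45,0,0,0,0]
    - [45,0,0,0,0]

```text
time: 21.03
position: [0.5499, -0.1575, 0.0522]
tool_rot: [2.123, 2.313, 0.003]
ft_force: [-0.0, 0.0, -1.2]
grip_width: 0.631
grip_force: 15.0
```

Request:
arm_command:
  motion:
    - [45,2,0,10,0]
    - [45,2,0,20,0]
    - [45,2,0,28,0]
    - [45,2,0,33,0]
    - [45,2,0,34,0]

```text
time: 21.45
position: [0.5472, -0.1552, 0.016]
tool_rot: [-2.123, -2.312, 0.002]
ft_force: [-5.1, 1.9, 9.8]
grip_width: 0.635
grip_force: 15.1
```

Request:
arm_command:
  motion:
    - [45,0,0,0,0]
    - [45,0,0,0,0]

```text
time: 21.62
position: [0.5478, -0.1555, 0.0161]
tool_rot: [-2.125, -2.313, 0.001]
ft_force: [-1.9, 0.0, 0.1]
grip_width: 0.633
grip_force: 15.0
```

Request:
arm_command:
  motion:
    - [63,0,0,0,0]
    - [63,0,0,0,0]
    - [63,0,0,0,0]
    - [63,0,0,-20,0]
    - [63,0,0,-50,0]

```text
time: 22.03
position: [0.5459, -0.155, 0.0641]
tool_rot: [-2.122, -2.311, 0.006]
ft_force: [0.2, 1.1, 0.2]
grip_width: 0.717
grip_force: 0.0
```

Request:
arm_command:
  motion:
    - [63,0,0,-40,0]
    - [63,0,0,-80,0]
    - [70,0,0,-80,0]

```text
time: 22.28
position: [0.5537, -0.1573, 0.1548]
tool_rot: [2.117, 2.305, 0.014]
ft_force: [1.7, -0.6, -0.0]
grip_width: 0.749
grip_force: 0.0
```

Run:
```python
from h import *
spares()
p,d=save('scene','s6');W=cloud('scene',d,load('s6')[2]).reshape(-1,3)
j=W[(abs(W[:,0]-.551)<.045)&(abs(W[:,1]+.156)<.045)&(abs(W[:,2]-.051)<.006)]; print('cell4',len(j),((j.min(0)+j.max(0))/2).round(4) if len(j) else '')
plan([(.5432,.2358,.12,5.2)])
```

```text
spare 257 [0.5435 0.3646 0.0425] [0.054 0.055]
spare 249 [0.5427 0.2365 0.043 ] [0.056 0.052]
spare 261 [0.4418 0.3434 0.0422] [0.053 0.055]
spare 259 [0.4142 0.2308 0.0424] [0.053 0.055]
cell4 146 [ 0.5414 -0.1655  0.0506]
from [ 0.5501 -0.1559  0.1486] 4.9
  x 130.3 y 8.8 z 9.5 spin -0.1
  x 130.3 y 9.0 z 9.5 spin -0.1
  x 130.2 y 9.3 z 9.5 spin -0.1
 -> [0.543 0.236 0.12 ] 5.2
```

Request:
arm_command:
  motion:
    - [70,130,9,9,0]
    - [70,130,9,9,0]
    - [70,130,9,9,0]
    - [70,130,9,9,0]

```text
time: 22.72
position: [0.5447, -0.0152, 0.1348]
tool_rot: [-2.108, -2.321, -0.001]
ft_force: [-0.5, 0.6, -0.1]
grip_width: 0.802
grip_force: 0.0
```

Request:
arm_command:
  motion:
    - [70,130,9,9,0]
    - [70,130,9,9,0]
    - [70,130,9,9,0]
    - [70,130,9,9,0]

```text
time: 23.05
position: [0.5417, 0.115, 0.1259]
tool_rot: [-2.108, -2.322, -0.0]
ft_force: [0.0, 2.0, -0.4]
grip_width: 0.802
grip_force: 0.0
```

Request:
arm_command:
  motion:
    - [70,130,9,10,0]
    - [70,130,9,10,0]
    - [70,130,9,10,0]
    - [70,130,9,10,0]
    - [70,130,9,10,0]

```text
time: 23.47
position: [0.5397, 0.2397, 0.116]
tool_rot: [-2.115, -2.32, 0.004]
ft_force: [-0.4, 0.1, -0.5]
grip_width: 0.799
grip_force: 0.0
```

Request:
arm_command:
  motion:
    - [70,0,0,0,0]
    - [70,0,0,0,0]
    - [70,0,0,0,0]

```text
time: 23.72
position: [0.5424, 0.2331, 0.1182]
tool_rot: [2.128, 2.31, -0.001]
ft_force: [0.1, 0.1, 1.1]
grip_width: 0.808
grip_force: 0.0
```

```bash
cat >> h.py <<'E'
def wj(x,y,z=.042,n='wrist'):
    p,d=get_image(n);W=cloud(n,d,camera_params(n)['extrinsics']).reshape(-1,3)
    j=W[(abs(W[:,0]-x)<.055)&(abs(W[:,1]-y)<.055)&(abs(W[:,2]-z)<.006)]
    print('jar',len(j),((np.percentile(j,1,axis=0)+np.percentile(j,99,axis=0))/2).round(4) if len(j) else '', np.ptp(j,axis=0).round(3) if len(j) else '')
E
python3 - <<'E'
from h import *
wj(.543,.236)
plan([(.5432,.236,.0065,5.2)])
E
```

```text
jar 3070 [0.5426 0.2384 0.0416] [0.055 0.055 0.009]
from [0.5425 0.2334 0.1184] 4.7
  x 2.5 y 1.0 z 111.9 spin -0.5
 -> [0.543 0.236 0.007] 5.2
```

Request:
arm_command:
  motion:
    - [70,4,0,40,0]
    - [70,4,0,80,0]
    - [70,4,0,105,0]
    - [70,4,0,111,0]
    - [70,4,0,111,0]

```text
time: 24.18
position: [0.5404, 0.2376, 0.0057]
tool_rot: [-2.126, -2.312, 0.006]
ft_force: [0.1, -0.9, 0.5]
grip_width: 0.803
grip_force: 0.0
```

Request:
arm_command:
  motion:
    - [45,0,0,0,0]
    - [45,0,0,0,0]
    - [45,0,0,0,0]
    - [45,0,0,0,0]

```text
time: 24.52
position: [0.5431, 0.24, 0.0097]
tool_rot: [2.125, 2.313, 0.005]
ft_force: [-0.5, -0.8, 5.2]
grip_width: 0.625
grip_force: 15.0
```

Request:
arm_command:
  motion:
    - [45,0,0,-20,0]
    - [45,0,0,-60,0]
    - [45,0,0,-100,0]
    - [45,0,0,-130,0]
    - [45,0,0,-130,0]

```text
time: 24.93
position: [0.5463, 0.2414, 0.1459]
tool_rot: [2.123, 2.311, 0.021]
ft_force: [1.7, 1.5, -2.4]
grip_width: 0.628
grip_force: 15.0
```

Run:
```python
from h import *
s=get_state(); print(s['grip_width'],s['grip_force'])
plan([(.4678,-.164,.137,5.2)])
```

```text
0.6279431184388012 14.998908340930939
from [0.5463 0.2414 0.1459] 4.9
  x -132.4 y -37.5 z 3.0 spin -0.1
  x -132.3 y -37.8 z 3.0 spin -0.1
  x -132.3 y -38.0 z 3.0 spin -0.1
 -> [ 0.468 -0.164  0.137] 5.2
```

Request:
arm_command:
  motion:
    - [45,-40,-12,0,0]
    - [45,-80,-24,0,0]
    - [45,-120,-35,0,0]
    - [45,-132,-38,0,0]

```text
time: 25.27
position: [0.5139, 0.0966, 0.1375]
tool_rot: [2.133, 2.305, -0.004]
ft_force: [0.3, -1.2, -1.8]
grip_width: 0.628
grip_force: 15.0
```

Request:
arm_command:
  motion:
    - [45,-40,-12,0,0]
    - [45,-80,-24,0,0]
    - [45,-120,-35,0,0]
    - [45,-132,-38,0,0]

```text
time: 25.6
position: [0.4867, -0.0377, 0.1376]
tool_rot: [2.134, 2.304, -0.002]
ft_force: [-0.5, -1.2, -2.0]
grip_width: 0.633
grip_force: 15.0
```

Request:
arm_command:
  motion:
    - [45,-40,-12,0,0]
    - [45,-80,-24,0,0]
    - [45,-115,-33,0,0]
    - [45,-132,-38,0,0]
    - [45,-132,-38,0,0]

```text
time: 26.02
position: [0.4602, -0.1705, 0.1378]
tool_rot: [2.134, 2.303, -0.001]
ft_force: [0.6, -0.2, -0.7]
grip_width: 0.627
grip_force: 15.0
```

Request:
arm_command:
  motion:
    - [45,0,0,0,0]
    - [45,0,0,0,0]
    - [45,0,0,0,0]

```text
time: 26.27
position: [0.4622, -0.1631, 0.1373]
tool_rot: [-2.122, -2.316, -0.001]
ft_force: [0.1, 0.9, -2.1]
grip_width: 0.631
grip_force: 15.0
```

Run:
```python
from h import *
wj(.549,-.155,.052)
plan([(.4670,-.162,.05,5.2)])
```

```text
jar 2877 [ 0.5609 -0.1619  0.0508] [0.083 0.068 0.012]
from [ 0.4622 -0.1632  0.1373] 5.0
  x 0.8 y 4.9 z 87.3 spin -0.2
 -> [ 0.467 -0.162  0.05 ] 5.2
```

Request:
arm_command:
  motion:
    - [45,1,4,40,0]
    - [45,1,4,75,0]
    - [45,1,4,87,0]
    - [45,1,4,87,0]
    - [45,1,4,87,0]

```text
time: 26.73
position: [0.4656, -0.1627, 0.0502]
tool_rot: [-2.123, -2.315, 0.002]
ft_force: [0.1, -0.9, -1.7]
grip_width: 0.635
grip_force: 15.0
```

Request:
arm_command:
  motion:
    - [45,0,0,0,0]
    - [45,0,0,0,0]

```text
time: 26.9
position: [0.4673, -0.1635, 0.0521]
tool_rot: [2.122, 2.313, 0.003]
ft_force: [1.0, -0.1, -2.6]
grip_width: 0.631
grip_force: 15.0
```

Request:
arm_command:
  motion:
    - [45,1,0,10,0]
    - [45,1,0,20,0]
    - [45,1,0,27,0]
    - [45,1,0,31,0]
    - [45,1,0,32,0]

```text
time: 27.32
position: [0.4647, -0.1619, 0.0185]
tool_rot: [-2.123, -2.312, 0.001]
ft_force: [-7.3, 3.0, 16.4]
grip_width: 0.633
grip_force: 15.0
```

Request:
arm_command:
  motion:
    - [45,0,0,0,0]
    - [45,0,0,0,0]

```text
time: 27.48
position: [0.4647, -0.1619, 0.0186]
tool_rot: [-2.123, -2.312, 0.0]
ft_force: [-3.4, 2.1, 7.3]
grip_width: 0.634
grip_force: 15.0
```

Request:
arm_command:
  motion:
    - [63,0,0,0,0]
    - [63,0,0,0,0]
    - [63,0,0,0,0]
    - [63,0,0,-20,0]
    - [63,0,0,-50,0]

```text
time: 27.9
position: [0.4629, -0.1622, 0.0664]
tool_rot: [-2.122, -2.31, 0.007]
ft_force: [0.8, 0.9, 0.1]
grip_width: 0.724
grip_force: 0.0
```

Request:
arm_command:
  motion:
    - [63,0,0,-40,0]
    - [63,0,0,-80,0]
    - [70,0,0,-80,0]
    - [70,0,0,-80,0]

```text
time: 28.23
position: [0.4676, -0.163, 0.1508]
tool_rot: [2.122, 2.311, 0.006]
ft_force: [-0.1, 0.3, -1.1]
grip_width: 0.776
grip_force: 0.0
```

Run:
```python
from h import *
spares()
plan([(.5435,.3648,.12,5.2)])
```

```text
spare 255 [0.5434 0.3643 0.042 ] [0.054 0.055]
spare 256 [0.4417 0.3429 0.0424] [0.053 0.054]
spare 258 [0.4144 0.2317 0.0427] [0.053 0.055]
from [ 0.466  -0.1625  0.1488] 4.9
  x 172.9 y 40.7 z 9.6 spin -0.1
  x 172.9 y 41.0 z 9.6 spin -0.1
  x 172.8 y 41.3 z 9.6 spin -0.1
 -> [0.544 0.365 0.12 ] 5.2
```

Request:
arm_command:
  motion:
    - [70,173,41,9,0]
    - [70,173,41,9,0]
    - [70,173,41,9,0]
    - [70,173,41,9,0]
    - [70,173,41,9,0]

```text
time: 28.7
position: [0.4903, 0.0209, 0.1369]
tool_rot: [-2.112, -2.32, 0.002]
ft_force: [0.3, 0.6, -0.0]
grip_width: 0.806
grip_force: 0.0
```

Request:
arm_command:
  motion:
    - [70,173,41,9,0]
    - [70,173,41,9,0]
    - [70,173,41,9,0]
    - [70,173,41,9,0]
    - [70,173,41,9,0]

```text
time: 29.12
position: [0.5157, 0.1969, 0.1275]
tool_rot: [-2.112, -2.32, 0.003]
ft_force: [-0.9, 1.0, -0.1]
grip_width: 0.805
grip_force: 0.0
```

Request:
arm_command:
  motion:
    - [70,173,41,10,0]
    - [70,173,41,10,0]
    - [70,173,41,10,0]
    - [70,173,41,10,0]
    - [70,173,41,10,0]

```text
time: 29.53
position: [0.5408, 0.3726, 0.1167]
tool_rot: [-2.113, -2.319, 0.003]
ft_force: [-1.4, 1.5, 0.1]
grip_width: 0.804
grip_force: 0.0
```

Request:
arm_command:
  motion:
    - [70,0,0,0,0]
    - [70,0,0,0,0]
    - [70,0,0,0,0]

```text
time: 29.78
position: [0.5441, 0.3623, 0.1191]
tool_rot: [2.127, 2.311, -0.005]
ft_force: [0.7, -0.5, 0.4]
grip_width: 0.8
grip_force: 0.0
```

Run:
```python
from h import *
wj(.5435,.3645)
plan([(.5437,.365,.0065,5.2)])
```

```text
jar 3036 [0.5435 0.3669 0.0421] [0.054 0.054 0.009]
from [0.5444 0.3621 0.1197] 4.7
  x 2.9 y -0.5 z 113.2 spin -0.5
 -> [0.544 0.365 0.007] 5.2
```

Request:
arm_command:
  motion:
    - [70,2,-1,40,0]
    - [70,2,-1,80,0]
    - [70,2,-1,105,0]
    - [70,2,-1,113,0]
    - [70,2,-1,113,0]

```text
time: 30.25
position: [0.5416, 0.3641, 0.0052]
tool_rot: [-2.127, -2.311, 0.008]
ft_force: [0.7, -0.1, -0.1]
grip_width: 0.805
grip_force: 0.0
```

Request:
arm_command:
  motion:
    - [45,0,0,0,0]
    - [45,0,0,0,0]
    - [45,0,0,0,0]
    - [45,0,0,0,0]

```text
time: 30.58
position: [0.5442, 0.3678, 0.01]
tool_rot: [2.125, 2.313, 0.006]
ft_force: [-0.7, -0.4, 5.1]
grip_width: 0.628
grip_force: 15.0
```

Request:
arm_command:
  motion:
    - [45,0,0,-20,0]
    - [45,0,0,-60,0]
    - [45,0,0,-100,0]
    - [45,0,0,-130,0]
    - [45,0,0,-130,0]

```text
time: 31.0
position: [0.5472, 0.3696, 0.1468]
tool_rot: [2.124, 2.312, 0.023]
ft_force: [1.0, 0.4, -0.4]
grip_width: 0.633
grip_force: 15.0
```

Run:
```python
from h import *
s=get_state(); print(s['grip_width'],s['grip_force'])
plan([(.5413,-.071,.137,5.2)])
```

```text
0.6332474730734329 14.99910369515419
from [0.5472 0.3696 0.1468] 4.9
  x -146.2 y -14.4 z 3.3 spin -0.1
  x -146.2 y -14.7 z 3.3 spin -0.1
  x -146.1 y -15.0 z 3.3 spin -0.1
 -> [ 0.541 -0.071  0.137] 5.2
```

Request:
arm_command:
  motion:
    - [45,-40,-4,0,0]
    - [45,-80,-8,0,0]
    - [45,-120,-12,0,0]
    - [45,-146,-14,0,0]
    - [45,-146,-14,0,0]

```text
time: 31.42
position: [0.5426, 0.2113, 0.138]
tool_rot: [2.135, 2.301, -0.003]
ft_force: [0.9, -0.4, -1.7]
grip_width: 0.628
grip_force: 15.0
```

Request:
arm_command:
  motion:
    - [45,-40,-4,0,0]
    - [45,-80,-8,0,0]
    - [45,-120,-12,0,0]
    - [45,-146,-14,0,0]
    - [45,-146,-14,0,0]

```text
time: 31.83
position: [0.54, 0.0653, 0.138]
tool_rot: [2.135, 2.301, -0.002]
ft_force: [-0.3, -0.5, -1.6]
grip_width: 0.633
grip_force: 15.0
```

Request:
arm_command:
  motion:
    - [45,-40,-4,0,0]
    - [45,-80,-8,0,0]
    - [45,-120,-12,0,0]
    - [45,-146,-14,0,0]
    - [45,-146,-14,0,0]

```text
time: 32.25
position: [0.5377, -0.0809, 0.1381]
tool_rot: [2.134, 2.301, -0.002]
ft_force: [-0.6, 0.5, -1.1]
grip_width: 0.631
grip_force: 15.0
```

Request:
arm_command:
  motion:
    - [45,0,0,0,0]
    - [45,0,0,0,0]
    - [45,0,0,0,0]

```text
time: 32.5
position: [0.5385, -0.0709, 0.1373]
tool_rot: [-2.121, -2.317, -0.001]
ft_force: [0.6, 0.6, -1.1]
grip_width: 0.631
grip_force: 15.0
```

Run:
```python
from h import *
plan([(.5405,-.069,.05,5.2)])
```

```text
from [ 0.5385 -0.0709  0.1373] 5.0
  x 1.7 y 2.2 z 87.3 spin -0.2
 -> [ 0.54  -0.069  0.05 ] 5.2
```

Request:
arm_command:
  motion:
    - [45,2,2,40,0]
    - [45,2,2,75,0]
    - [45,2,2,87,0]
    - [45,2,2,87,0]
    - [45,2,2,87,0]

```text
time: 32.92
position: [0.5402, -0.0702, 0.0508]
tool_rot: [-2.123, -2.315, 0.001]
ft_force: [0.1, -0.4, -1.1]
grip_width: 0.63
grip_force: 15.0
```

Request:
arm_command:
  motion:
    - [45,0,0,0,0]
    - [45,0,0,0,0]

```text
time: 33.08
position: [0.542, -0.0708, 0.0527]
tool_rot: [2.123, 2.312, 0.005]
ft_force: [0.2, -0.2, -2.3]
grip_width: 0.632
grip_force: 15.0
```

Request:
arm_command:
  motion:
    - [45,1,0,10,0]
    - [45,1,0,20,0]
    - [45,1,0,27,0]
    - [45,1,0,31,0]
    - [45,1,0,32,0]

```text
time: 33.5
position: [0.5392, -0.0689, 0.0188]
tool_rot: [-2.122, -2.312, 0.0]
ft_force: [-7.6, 3.4, 16.0]
grip_width: 0.631
grip_force: 15.0
```

Request:
arm_command:
  motion:
    - [45,0,0,0,0]
    - [45,0,0,0,0]

```text
time: 33.67
position: [0.5393, -0.0689, 0.0189]
tool_rot: [-2.123, -2.312, -0.0]
ft_force: [-4.4, 1.4, 8.8]
grip_width: 0.63
grip_force: 15.0
```

Request:
arm_command:
  motion:
    - [63,0,0,0,0]
    - [63,0,0,0,0]
    - [63,0,0,0,0]
    - [63,0,0,-20,0]
    - [63,0,0,-50,0]

```text
time: 34.08
position: [0.5371, -0.0699, 0.0659]
tool_rot: [-2.122, -2.311, 0.008]
ft_force: [-0.3, 1.0, 0.1]
grip_width: 0.72
grip_force: 0.0
```

Request:
arm_command:
  motion:
    - [63,0,0,-40,0]
    - [63,0,0,-80,0]
    - [70,0,0,-80,0]
    - [70,0,0,-80,0]

```text
time: 34.42
position: [0.5421, -0.0702, 0.151]
tool_rot: [2.122, 2.311, 0.007]
ft_force: [-0.3, -0.1, 0.1]
grip_width: 0.782
grip_force: 0.0
```

Run:
```python
from h import *
spares()
plan([(.4418,.343,.12,5.2)])
```

```text
spare 253 [0.4854 0.316  0.0425] [0.053 0.053]
spare 260 [0.4144 0.2317 0.0424] [0.052 0.055]
from [ 0.5405 -0.0699  0.1489] 4.9
  x 139.9 y -21.1 z 9.6 spin -0.1
  x 140.0 y -20.8 z 9.6 spin -0.1
  x 140.0 y -20.5 z 9.6 spin -0.1
 -> [0.442 0.343 0.12 ] 5.2
```

One spare was knocked aside to (.485,.316), so I retarget.

Run:
```python
from h import *
plan([(.4854,.3165,.12,5.2)])
```

```text
from [ 0.5405 -0.0699  0.1489] 4.9
  x 129.9 y -7.3 z 9.6 spin -0.1
  x 129.9 y -7.1 z 9.6 spin -0.1
  x 129.9 y -6.9 z 9.6 spin -0.1
 -> [0.485 0.316 0.12 ] 5.2
```

Request:
arm_command:
  motion:
    - [70,127,-7,9,0]
    - [70,127,-7,9,0]
    - [70,127,-7,9,0]
    - [70,127,-7,9,0]

```text
time: 34.8
position: [0.5189, 0.0657, 0.1364]
tool_rot: [-2.107, -2.321, 0.002]
ft_force: [0.7, 1.2, -0.5]
grip_width: 0.81
grip_force: 0.0
```

Request:
arm_command:
  motion:
    - [70,127,-7,9,0]
    - [70,127,-7,9,0]
    - [70,127,-7,9,0]
    - [70,127,-7,9,0]

```text
time: 35.13
position: [0.5003, 0.1913, 0.1276]
tool_rot: [-2.108, -2.323, 0.002]
ft_force: [-0.3, 1.1, -0.0]
grip_width: 0.805
grip_force: 0.0
```

Request:
arm_command:
  motion:
    - [70,127,-7,9,0]
    - [70,127,-7,9,0]
    - [70,127,-7,9,0]
    - [70,127,-7,9,0]
    - [70,127,-7,9,0]

```text
time: 35.55
position: [0.484, 0.3106, 0.1188]
tool_rot: [-2.116, -2.32, 0.006]
ft_force: [0.2, -0.8, 0.2]
grip_width: 0.805
grip_force: 0.0
```

Request:
arm_command:
  motion:
    - [70,0,0,0,0]
    - [70,0,0,0,0]
    - [70,0,0,0,0]

```text
time: 35.8
position: [0.4873, 0.3057, 0.121]
tool_rot: [2.128, 2.31, -0.001]
ft_force: [-1.0, -0.1, -0.7]
grip_width: 0.799
grip_force: 0.0
```

Run:
```python
from h import *
wj(.4854,.3165)
plan([(.4854,.3165,.0065,5.2)])
```

```text
jar 3076 [0.4862 0.3193 0.0422] [0.054 0.055 0.009]
from [0.4873 0.3061 0.1213] 4.7
  x 10.6 y -1.0 z 114.8 spin -0.5
 -> [0.485 0.316 0.007] 5.2
```

Request:
arm_command:
  motion:
    - [70,9,-1,30,0]
    - [70,9,-1,70,0]
    - [70,9,-1,100,0]
    - [70,9,-1,115,0]
    - [70,9,-1,115,0]

```text
time: 36.27
position: [0.4823, 0.3136, 0.0024]
tool_rot: [-2.126, -2.312, 0.012]
ft_force: [-1.4, -0.7, 1.2]
grip_width: 0.807
grip_force: 0.0
```

Request:
arm_command:
  motion:
    - [45,0,0,0,0]
    - [45,0,0,0,0]
    - [45,0,0,0,0]
    - [45,0,0,0,0]

```text
time: 36.6
position: [0.4864, 0.3175, 0.0086]
tool_rot: [2.125, 2.313, 0.006]
ft_force: [-0.5, -0.2, 3.9]
grip_width: 0.636
grip_force: 15.0
```

Request:
arm_command:
  motion:
    - [45,0,0,-20,0]
    - [45,0,0,-60,0]
    - [45,0,0,-100,0]
    - [45,0,0,-130,0]
    - [45,0,0,-130,0]

```text
time: 37.02
position: [0.4892, 0.3196, 0.145]
tool_rot: [2.124, 2.312, 0.022]
ft_force: [1.2, 0.1, -1.0]
grip_width: 0.629
grip_force: 15.0
```

Run:
```python
from h import *
s=get_state(); print(s['grip_width'],s['grip_force'])
plan([(.535,.016,.137,5.2)])
```

```text
0.6287373846938957 14.998845756053925
from [0.4892 0.3196 0.145 ] 4.9
  x -153.2 y 10.0 z 4.0 spin -0.2
  x -153.2 y 9.5 z 4.0 spin -0.2
 -> [0.535 0.016 0.137] 5.2
```

Request:
arm_command:
  motion:
    - [45,-40,3,0,0]
    - [45,-80,5,0,0]
    - [45,-120,8,0,0]
    - [45,-152,9,0,0]
    - [45,-152,9,0,0]

```text
time: 37.43
position: [0.5083, 0.1567, 0.1369]
tool_rot: [2.136, 2.3, -0.003]
ft_force: [0.3, -0.9, -1.9]
grip_width: 0.632
grip_force: 15.0
```

Request:
arm_command:
  motion:
    - [45,-40,3,0,0]
    - [45,-80,5,0,0]
    - [45,-120,8,0,0]
    - [45,-152,9,0,0]
    - [45,-152,9,0,0]

```text
time: 37.85
position: [0.5291, 0.0062, 0.1371]
tool_rot: [2.135, 2.299, -0.003]
ft_force: [0.1, -0.2, -1.4]
grip_width: 0.633
grip_force: 15.0
```

Request:
arm_command:
  motion:
    - [45,0,0,0,0]
    - [45,0,0,0,0]
    - [45,0,0,0,0]

```text
time: 38.1
position: [0.5285, 0.0174, 0.1364]
tool_rot: [-2.122, -2.316, -0.001]
ft_force: [0.4, -0.3, -2.0]
grip_width: 0.631
grip_force: 15.0
```

Run:
```python
from h import *
plan([(.533,.015,.05,5.2)])
```

```text
from [0.5285 0.0174 0.1364] 5.0
  x -2.7 y 4.3 z 86.4 spin -0.2
 -> [0.533 0.015 0.05 ] 5.2
```

Request:
arm_command:
  motion:
    - [45,-2,4,40,0]
    - [45,-2,4,75,0]
    - [45,-2,4,86,0]
    - [45,-2,4,86,0]
    - [45,-2,4,86,0]

```text
time: 38.52
position: [0.5329, 0.0147, 0.0508]
tool_rot: [-2.123, -2.315, 0.001]
ft_force: [0.2, -0.6, -0.6]
grip_width: 0.628
grip_force: 15.0
```

Request:
arm_command:
  motion:
    - [45,0,0,0,0]
    - [45,0,0,0,0]

```text
time: 38.68
position: [0.5346, 0.0143, 0.0526]
tool_rot: [2.123, 2.313, 0.005]
ft_force: [-0.4, 0.1, -0.9]
grip_width: 0.633
grip_force: 15.0
```

Request:
arm_command:
  motion:
    - [45,0,0,10,0]
    - [45,0,0,20,0]
    - [45,0,0,27,0]
    - [45,0,0,32,0]
    - [45,0,0,33,0]

```text
time: 39.1
position: [0.5319, 0.0144, 0.0174]
tool_rot: [-2.123, -2.312, 0.002]
ft_force: [-4.6, 1.2, 11.8]
grip_width: 0.63
grip_force: 15.0
```

Request:
arm_command:
  motion:
    - [45,0,0,0,0]
    - [45,0,0,0,0]

```text
time: 39.27
position: [0.5321, 0.0143, 0.0175]
tool_rot: [-2.123, -2.313, 0.001]
ft_force: [-3.5, 1.5, 5.4]
grip_width: 0.632
grip_force: 15.0
```

Request:
arm_command:
  motion:
    - [63,0,0,0,0]
    - [63,0,0,0,0]
    - [63,0,0,0,0]
    - [63,0,0,-20,0]
    - [63,0,0,-50,0]

```text
time: 39.68
position: [0.5304, 0.0132, 0.0651]
tool_rot: [-2.123, -2.312, 0.008]
ft_force: [0.5, 0.7, -0.2]
grip_width: 0.723
grip_force: 0.0
```

Request:
arm_command:
  motion:
    - [63,0,0,-40,0]
    - [63,0,0,-80,0]
    - [70,0,0,-120,0]
    - [70,0,0,-130,0]

```text
time: 40.02
position: [0.5369, 0.0135, 0.2043]
tool_rot: [2.121, 2.308, 0.015]
ft_force: [1.5, -0.8, 0.9]
grip_width: 0.781
grip_force: 0.0
```

Run:
```python
from h import *
plan([(.56,-.155,.24,5)])
```

```text
from [0.5369 0.0135 0.2043] 4.8
  x -169.9 y 8.8 z -35.7 spin -0.2
 -> [ 0.56  -0.155  0.24 ] 5.0
```

Look at all six jars from overhead.

Request:
arm_command:
  motion:
    - [70,-170,9,-36,0]
    - [70,-170,9,-36,0]
    - [70,-170,9,-36,0]
    - [70,-170,9,-36,0]
    - [70,-170,9,-36,0]

```text
time: 40.43
position: [0.5562, -0.1648, 0.2351]
tool_rot: [2.133, 2.297, -0.003]
ft_force: [-0.7, -1.1, -0.1]
grip_width: 0.805
grip_force: 0.0
```

Request:
arm_command:
  motion:
    - [70,0,0,0,0]
    - [70,0,0,0,0]
    - [70,0,0,0,0]

```text
time: 40.68
position: [0.5563, -0.1527, 0.2325]
tool_rot: [-2.121, -2.315, -0.0]
ft_force: [0.5, 0.7, 0.7]
grip_width: 0.805
grip_force: 0.0
```

Run:
```python
from h import *
p,d=save('wrist','w9');T=load('w9')[2]; W=cloud('wrist',d,T); z=W[...,2]
m=((z>.045)&(z<.06)&(W[...,0]<.59)&(W[...,0]>.41)&(W[...,1]>-.2)&(W[...,1]<.05)).astype(np.uint8); m=cv2.morphologyEx(m,cv2.MORPH_OPEN,np.ones((7,7)))
n,l,st,ce=cv2.connectedComponentsWithStats(m)
for i in range(1,n):
    q=W[l==i]; 
    if len(q)>300: print(len(q),((q.min(0)+q.max(0))/2).round(4),np.ptp(q,axis=0).round(3))
q=W.reshape(-1,3); pp=p.reshape(-1,3).astype(int)
k=(pp.max(1)<70)&(abs(q[:,0]-.68)<.04)&(abs(q[:,1]+.06)<.06)&(q[:,2]>.108)&(q[:,2]<.145); h=q[k]; print('grip',len(h),((h.min(0)+h.max(0))/2).round(4),h.mean(0).round(4))
spares()
plan([(.68,-.0585,.16,5.2),(.68,-.0585,.083,5.2)])
```

```text
2134 [0.4508 0.0055 0.0508] [0.054 0.049 0.011]
2113 [0.5329 0.0122 0.0504] [0.054 0.048 0.011]
1946 [ 0.4611 -0.0756  0.0501] [0.055 0.054 0.01 ]
1960 [ 0.5398 -0.0691  0.0528] [0.054 0.054 0.006]
1607 [ 0.466  -0.1628  0.0499] [0.054 0.055 0.01 ]
1643 [ 0.549  -0.1561  0.0505] [0.054 0.054 0.01 ]
grip 1915 [ 0.6787 -0.0593  0.1228] [ 0.6762 -0.0585  0.1292]
spare 258 [0.4142 0.2318 0.0429] [0.052 0.055]
from [ 0.5564 -0.1524  0.2328] 5.1
  x 82.6 y 131.4 z 72.8 spin -0.1
 -> [ 0.68  -0.058  0.16 ] 5.2
  x -0.0 y -0.0 z 77.0 spin -0.0
 -> [ 0.68  -0.058  0.083] 5.2
```

View pics/w9.png

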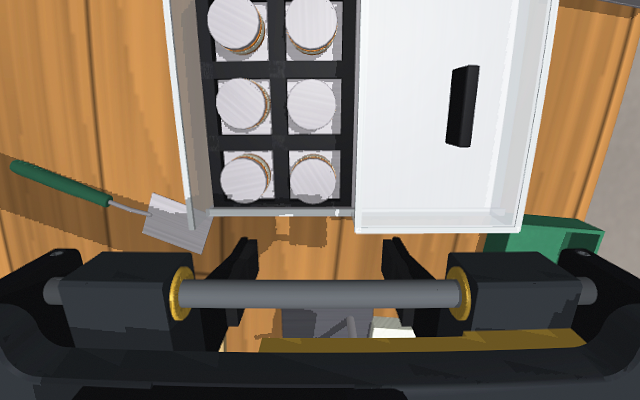

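All six pockets hold upright jars, with lid tops near z 0.052. Now I'll shut the guard.

Request:
arm_command:
  motion:
    - [50,83,131,73,0]
    - [50,83,131,73,0]
    - [50,83,131,73,0]
    - [50,83,131,73,0]
    - [50,83,131,73,0]

```text
time: 41.2
position: [0.6817, -0.0501, 0.1538]
tool_rot: [-2.107, -2.321, 0.002]
ft_force: [-0.4, 1.4, -1.1]
grip_width: 0.594
grip_force: 0.0
```

Request:
arm_command:
  motion:
    - [50,0,0,0,0]
    - [50,0,0,0,0]
    - [50,0,0,0,0]

```text
time: 41.45
position: [0.6792, -0.0624, 0.1616]
tool_rot: [2.126, 2.312, 0.0]
ft_force: [0.4, -1.1, -0.5]
grip_width: 0.574
grip_force: 0.0
```

Run:
```python
from h import *
plan([(.679,-.0585,.0845,5.2)])
```

```text
from [ 0.6792 -0.0624  0.1616] 4.8
  x 3.9 y 0.1 z 77.1 spin -0.4
 -> [ 0.679 -0.058  0.084] 5.2
```

Request:
arm_command:
  motion:
    - [50,3,0,30,0]
    - [50,3,0,60,0]
    - [50,3,0,75,0]
    - [50,3,0,76,0]
    - [50,3,0,76,0]

```text
time: 41.87
position: [0.6788, -0.0592, 0.0854]
tool_rot: [2.127, 2.312, 0.001]
ft_force: [-0.0, 0.2, 0.5]
grip_width: 0.576
grip_force: 0.0
```

Request:
arm_command:
  motion:
    - [2,0,0,0,0]
    - [2,0,0,0,0]
    - [2,0,0,0,0]
    - [2,0,0,0,0]
    - [2,0,0,0,0]
  newtons: 12

```text
time: 42.28
position: [0.6799, -0.058, 0.0853]
tool_rot: [2.124, 2.313, 0.002]
ft_force: [0.5, 0.6, -0.5]
grip_width: 0.281
grip_force: 0.0
```

Request:
arm_command:
  motion:
    - [2,0,0,0,0]
    - [2,0,0,0,0]
    - [2,0,0,0,0]
    - [2,0,0,0,0]
    - [2,0,0,0,0]

```text
time: 42.7
position: [0.6789, -0.058, 0.0846]
tool_rot: [-2.124, -2.313, 0.001]
ft_force: [-3.6, 0.4, 2.8]
grip_width: 0.14
grip_force: 12.0
```

Gripped. Sliding back 180 mm with a creep at the end.

Request:
arm_command:
  motion:
    - [2,0,-12,0,0]
    - [2,0,-30,0,0]
    - [2,0,-50,0,0]
    - [2,0,-70,0,0]
    - [2,0,-90,0,0]

```text
time: 43.12
position: [0.5907, -0.0659, 0.0845]
tool_rot: [2.122, 2.312, 0.003]
ft_force: [3.3, -1.6, 1.3]
grip_width: 0.138
grip_force: 12.0
```

Request:
arm_command:
  motion:
    - [2,0,-20,0,0]
    - [2,0,-40,0,0]
    - [2,0,-60,0,0]
    - [2,0,-75,0,0]
    - [2,0,-84,0,0]

```text
time: 43.53
position: [0.5057, -0.0734, 0.0845]
tool_rot: [2.124, 2.312, 0.002]
ft_force: [2.0, -1.7, -1.5]
grip_width: 0.133
grip_force: 12.0
```

Request:
arm_command:
  motion:
    - [2,0,-2,0,0]
    - [2,0,-4,0,0]
    - [2,0,-6,0,0]
    - [2,0,-8,0,0]
    - [2,0,-8,0,0]

```text
time: 43.95
position: [0.4997, -0.074, 0.0845]
tool_rot: [2.123, 2.312, 0.002]
ft_force: [4.0, -3.8, -5.0]
grip_width: 0.142
grip_force: 12.0
```

Request:
arm_command:
  motion:
    - [2,0,-1,0,0]
    - [2,0,-2,0,0]
    - [2,0,-3,0,0]
    - [2,0,-3,0,0]
    - [2,0,-3,0,0]

```text
time: 44.37
position: [0.4998, -0.074, 0.0846]
tool_rot: [2.119, 2.308, 0.007]
ft_force: [13.6, -3.1, -12.8]
grip_width: 0.139
grip_force: 12.0
```

At the stop: force rose and there was no further motion. Relax, open and lift away.

Request:
arm_command:
  motion:
    - [2,0,3,0,0]
    - [2,0,3,0,0]
    - [40,0,3,0,0]
    - [40,0,3,0,0]
    - [40,0,3,0,0]

```text
time: 44.78
position: [0.4976, -0.0726, 0.0843]
tool_rot: [-2.123, -2.313, 0.0]
ft_force: [0.1, 0.4, -0.5]
grip_width: 0.281
grip_force: 0.0
```

Request:
arm_command:
  motion:
    - [40,0,0,-30,0]
    - [60,0,0,-70,0]
    - [60,0,0,-110,0]
    - [60,0,0,-150,0]
    - [60,0,0,-160,0]

```text
time: 45.2
position: [0.5007, -0.0733, 0.251]
tool_rot: [2.121, 2.31, 0.012]
ft_force: [1.5, -0.3, 0.6]
grip_width: 0.642
grip_force: 0.0
```

Request:
arm_command:
  motion:
    - [60,0,0,0,0]
    - [60,0,0,0,0]
    - [60,0,0,0,0]

```text
time: 45.45
position: [0.4969, -0.0731, 0.2428]
tool_rot: [-2.123, -2.313, 0.003]
ft_force: [-0.5, -0.7, 0.2]
grip_width: 0.687
grip_force: 0.0
```

Run:
```python
from h import *
p,d=save('wrist','w10'); q=cloud('wrist',d,load('w10')[2]).reshape(-1,3); pp=p.reshape(-1,3).astype(int)
k=(pp.max(1)<70)&(abs(q[:,0]-.5)<.04)&(abs(q[:,1]+.075)<.06)&(q[:,2]>.108)&(q[:,2]<.145); h=q[k]; print('grip',len(h),((h.min(0)+h.max(0))/2).round(4))
spares()
a,_=save('scene','sF'); cv2.imwrite('pics/sFc.png',cv2.resize(a[110:300,140:460,::-1],(800,475),interpolation=cv2.INTER_CUBIC))
```

```text
grip 816 [ 0.5002 -0.0745  0.1242]
spare 253 [0.4143 0.2317 0.0431] [0.052 0.055]
```

View pics/sFc.png

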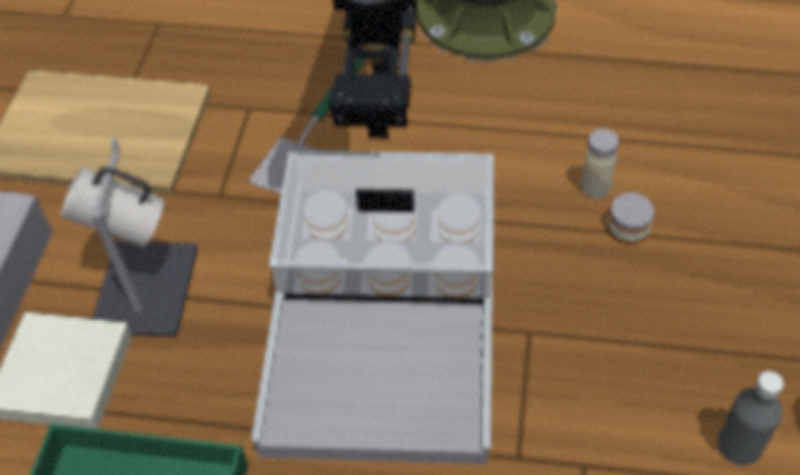

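The final view shows the guard shut over six jars (crop 300–480, 190–290), the mug on the hook at (115,205), the leftover spare at (630,217), and the shaker and sauce bottle untouched. The gripper is clear of everything, so I'm handing in.

```bash
python3 -c "
from bench import close_job
print(close_job())"
```

```text
the job is handed in; nothing more can be done
None
```

The job is handed in: the mug hangs on the hook, all six pockets hold upright jars, the guard is fully shut, and the leftover spare, shaker and sauce bottle are still standing; no verdict came back.

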